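# Reset the odd rocker on the guarded lighting console

### The job

One of the five rocker switches on the sloping lighting console is tipped the wrong way, its upper end standing up. Fold the steel guard open leaf by leaf (first the outer leaf right back onto the inner one, which stays lying across the switches meanwhile; then swing both together toward you, square to the row of switches), take the setting rod from its leaning rest and with its tip press the odd rocker's upper end fully in, so that all five match. Then lay the rod back in its rest; touch the rockers only with the rod, leave the other four set as they are, leave the guard folded open, and do not disturb the two small round cases standing near.

Things in the scene. Friction and masses are not known exactly. Their poses are not given: they have to be found in the camera images.
- console: Grey switch console, fixed, 200 mm wide. Origin on the worktop under its middle; x from its front to its back (away from the robot), y left along the switch row, z up. Its face slopes up toward the back at 30 degrees from level, 52 mm above the origin: up-slope u = (cos 30, 0, sin 30), face normal n = (-sin 30, 0, cos 30) in its axes. The row's centre line runs along y through that point
- guard_hinge (a point): Hinge axis (along n) of the guard's inner leaf, at the left end of the row, 12 mm up-slope of its centre line, 25 mm above the face. Behind the guard an aluminium visor 170 mm wide stands on the face, 52 mm up-slope of the centre line, 80 mm high along n; its top lip reaches back over the face to 32 mm up-slope of the centre line, so tools must lean, about along n
- inner_knob (a point): Round black knob (14 mm diameter) standing along n on the inner leaf, 90 mm from guard_hinge; it is also the pivot of the outer leaf. Free from 36 mm (top of the leaves) to 70 mm above the face; this point on its axis is 55 mm above the face. Take hold of it to swing the inner leaf
- outer_knob (a point): Grip centre of the same kind of round black knob (14 mm diameter, free from 36 to 70 mm above the face, this point at 55 mm) at the end of the outer leaf, 72 mm from the inner knob's axis
- guard_inner (a joint): Angle of the inner guard leaf (steel, 90 mm between axes, 24 mm wide): 0 lying across the switches, grows as it swings down-slope (toward the robot) about guard_hinge, clockwise seen from above; stop at 1.75 rad. Stiff: 0.4 N m of friction, stays where left
- guard_outer (a joint): Angle of the outer guard leaf (steel, 72 mm between axes, 24 mm wide, lying 8 mm higher than the inner) against the inner one: 0 straight in line, grows as it swings down-slope (toward the robot) about the inner knob, clockwise seen from above, up to 3.12 rad folded back on top of the inner leaf. 0.08 N m of friction, stays where left
- rocker_1 (a joint): Tilt of rocker switch 1 (paddle 18 mm wide, 40 mm long up the slope, pivot along y 5 mm above the face on the centre line; 26 mm apart; numbers do not follow the order in the row). +0.30 rad: upper (far) end pressed fully in; -0.30: lower (near) end pressed fully in and upper end standing up. 0.05 N m of friction, no spring, stays where left
- rocker_1_upper (a point): Point on the top surface of rocker 1, 15 mm up-slope of its pivot: the place to press its upper end. Moves with the rocker
- rocker_2 (a joint): Tilt of rocker switch 2 (paddle 18 mm wide, 40 mm long up the slope, pivot along y 5 mm above the face on the centre line; 26 mm apart; numbers do not follow the order in the row). +0.30 rad: upper (far) end pressed fully in; -0.30: lower (near) end pressed fully in and upper end standing up. 0.05 N m of friction, no spring, stays where left
- rocker_2_upper (a point): Point on the top surface of rocker 2, 15 mm up-slope of its pivot: the place to press its upper end. Moves with the rocker
- rocker_3 (a joint): Tilt of rocker switch 3 (paddle 18 mm wide, 40 mm long up the slope, pivot along y 5 mm above the face on the centre line; 26 mm apart; numbers do not follow the order in the row). +0.30 rad: upper (far) end pressed fully in; -0.30: lower (near) end pressed fully in and upper end standing up. 0.05 N m of friction, no spring, stays where left
- rocker_3_upper (a point): Point on the top surface of rocker 3, 15 mm up-slope of its pivot: the place to press its upper end. Moves with the rocker
- rocker_4 (a joint): Tilt of rocker switch 4 (paddle 18 mm wide, 40 mm long up the slope, pivot along y 5 mm above the face on the centre line; 26 mm apart; numbers do not follow the order in the row). +0.30 rad: upper (far) end pressed fully in; -0.30: lower (near) end pressed fully in and upper end standing up. 0.05 N m of friction, no spring, stays where left
- rocker_4_upper (a point): Point on the top surface of rocker 4, 15 mm up-slope of its pivot: the place to press its upper end. Moves with the rocker
- rocker_5 (a joint): Tilt of rocker switch 5 (paddle 18 mm wide, 40 mm long up the slope, pivot along y 5 mm above the face on the centre line; 26 mm apart; numbers do not follow the order in the row). +0.30 rad: upper (far) end pressed fully in; -0.30: lower (near) end pressed fully in and upper end standing up. 0.05 N m of friction, no spring, stays where left
- rocker_5_upper (a point): Point on the top surface of rocker 5, 15 mm up-slope of its pivot: the place to press its upper end. Moves with the rocker
- rest: Fixed rod rest: dark plate 90 x 70 mm with an aluminium V channel (78 mm long, flanks 20 mm wide, 90 degrees apart) leaning 27 degrees from vertical, upper end toward the robot. Origin under the plate's middle; x away from the robot, y left, z up. The rod lies in it along d = (-sin 27, 0, cos 27), tip on a foot stop; the V opens to m = (cos 27, 0, sin 27)
- rest_centre (a point): Where the rod's centre is when the rod lies in the rest (axes as rest). Between the rest and the console a fixed stereo microscope about 0.4 m tall stands at about x 0.45 to 0.75, y -0.2 to 0.1 m: carry the tool round in front of it
- rest_tip (a point): Where the rod's tip is when the rod lies in the rest, on the foot stop, 77 mm from rest_centre
- rod_centre (a point): Centre of the loose setting rod (the stylus), 154 mm long, 60 g: bare steel shaft 10 mm in diameter with a round tip for the first 82 mm, black handle 15 mm in diameter for the rest. z of its axes points along the rod from tip to handle. In the rest the handle stands free above the channel; grip it round the handle, in line with the rod
- rod_tip (a point): The round tip of the setting rod, 77 mm from its centre
- objective_case: Upright round two-tone case 42 mm wide, 54 mm high, bystander (loose)
- objective_case_2: Upright round two-tone case 39 mm wide, 64 mm high, bystander (loose)
Things that resemble listed ones, but are neither listed nor needed, are in the scene too. Leave any blue or yellow look-alike of the rest alone.

How it is judged:
On the way, in this order (a step that is already met when the one before it is completed fails the run):
1. outer leaf folded back onto the inner leaf, which still lies across the switches (value of joint guard_outer above 2.7 rad and value of joint guard_inner below 0.4 rad), for 0.1 s.
2. both leaves swung aside together (value of joint guard_outer above 2.7 rad and value of joint guard_inner above 1.25 rad), for 0.1 s.
3. rod lifted out of its rest (distance between rod_tip and rest_tip above 0.08 m), for 0.1 s.
4. odd rocker's upper end pressed fully in with the rod's tip (value of joint rocker_3 above 0.24 rad and distance between rod_tip and rocker_3_upper below 0.03 m), for 0.1 s.
5. rod back in its rest (distance between rod_tip and rest_tip below 0.015 m and distance between rod_centre and rest_centre below 0.015 m), for 0.1 s.
At the end, for the whole second after the job is handed in: The odd rocker's upper end is in (above 0.24 rad) and the other four still above 0.20 rad; the guard's outer leaf is folded on the inner one (above 2.7 rad) and the inner leaf is aside (above 1.25 rad); the rod lies still in its rest, tip and centre each within 15 mm of their places (all of step 2 and all of step 5 and value of joint each of rocker_1, rocker_2, rocker_4, rocker_5 above 0.2 rad and value of joint rocker_3 above 0.24 rad); the robot touches nothing.
It fails at once if another rocker was shifted (value of joint any of rocker_1, rocker_2, rocker_4, rocker_5 below 0.1 rad).
It fails at once if the inner leaf was swung out before the outer one was folded (value of joint guard_inner above 0.6 rad and value of joint guard_outer below 2.4 rad).
It fails at once if the robot itself touched a rocker (contact force between any of the fingers, the arm and rocker_1 above 0.5 N or contact force between any of the fingers, the arm and rocker_2 above 0.5 N or contact force between any of the fingers, the arm and rocker_3 above 0.5 N or contact force between any of the fingers, the arm and rocker_4 above 0.5 N or contact force between any of the fingers, the arm and rocker_5 above 0.5 N).
It fails at once if a bystander was disturbed (distance of any of objective_case, objective_case_2 from where it was at the start of the episode above 0.03 m).
It also fails if it takes over 72 s, if anything falls off the work surface, if the arm or the gripper's body presses on something with over 40 N, if the wrist force passes 120 N, or if a joint passes its speed limit or range.

### The arm

A 6-joint arm with a two-finger parallel gripper is mounted at the origin on a cart in front of the work surface, level with it; the furniture and walls round the work are solid. World frame = base frame: x ahead of the robot, y to its left, z up, the work surface at z = 0. Lengths are in m, angles in rad, forces in N, time in s.
With the tool pointing down it reaches from about 0.225 to 0.875 m from the base axis. Payload 3.4 kg.
Tool frame: the origin (TCP) lies midway between the tips of the shut fingers; the grasp point (between the pads) lies r.grasp_offset behind it (r.grasp_offset is the distance from the TCP to the grasp point, in m); z points along the fingers, y is the direction in which the jaws open and shut (so a half turn about z gives the same grasp; the last joint's range is limited). The gripper opens to 85 mm and grips with 20 to 120 N. Pads are 22 mm wide; open, the fingers measure 114 mm over their backs; the gripper's body (76 mm by 85 mm) begins 54 mm behind the grasp point. The pads swing forward as they close: fully open they stand 13 mm farther back than shut.
Start: joints at [1.143, 0.276, 1.505, -0, 1.361, -0.121], TCP at [0.174, 0.548, 0.231] pointing down, gripper open.
Joint ranges: [-2.89, 2.89], [-0.75, 2.08], [0.22, 2.7], [-1.18, 4.32], [0.11, 2.71], [-2.7, 2.7]. Speed limits (rad/s): [2.57, 2.57, 3.14, 3.14, 3.14, 3.14].

### API

Orientations are given as a 3x3 rotation matrix whose columns are the frame's x, y, z axes.
In Python, from station import r gives the robot as it stands. The module is installed in compiled form; this text tells all that it offers.
- The arm moves only by the tool play_rows, never from a script. Its argument "targets" is one flat list of numbers, 7 for each row, row after row: the shift along the tool's x, y, z in mm, then the turn, a rotation vector about the tool's x, y, z in rad, then the opening, from 0 (shut) to 1 (fully open). A call has 1 to 12 rows; each row shifts and turns the commanded pose from where the row before left it, along the tool's axes as they then stand; what a row does not reach is not made up. A row lasts 1/12 s, in which the tool goes at most 41.7 mm and 7.16 degrees, less where a joint would pass 70% of its speed; a pose out of reach is approached as far as the arm can. A call with a gripper value outside its range is refused whole. The fingers move at their own pace and stop on an object; the grip force is fixed at half the most. Time passes only in rows, so rows that do not move let the fingers close. It gives the time, the measured TCP pose, the force and the opening at its end, in the units of the state.
- r.sense(): the state, without advancing time (a new reading comes with each control period).
- r.capture(name): name is "side" or "top" or "wrist"; returns the picture (384x512x3 uint8, blue, green, red); there is no depth.
- r.calibration(name): a dict with "vertical_fov" (degrees; the focal length in pixels is half the picture's height over the tangent of half this angle, whatever the lens; pixels are square), "cx", "cy" (the principal point, pixels), "view" (4x4, takes a point from world to camera coordinates). Camera axes: x right, y down, z forward; pixel columns grow to the right and rows downward; lengths in m; the calibration is good to about 2 mm. The wrist camera is an equidistant fisheye: a pixel r from the principal point sees the ray r / f radians off the axis. A picture is of the moment at which its call begins: read the wrist's pose just before it. calibration takes no time and is no camera call; for the wrist camera it gives the pose at the moment of the call.
- r.sign_off(): hands the job in, once; it reports no verdict.
The state is a dict: "time": time; "joint_positions": joint angles; "dq": joint speeds; "joint_torque": joint torques, N m; "tool_pos": TCP position; "ee_rot": TCP orientation; "wrist_force": force on the tool from outside, world axes, zero at the start; "ft_torque": the same for the moment, N m; "width": finger opening in m.
Only numpy, scipy, OpenCV 4.12 (cv2) and the standard library are available. Lean on these libraries where they do the work, as an engineer would, in place of code of your own. Each camera call takes 0.05 s, during which the arm holds its last target.

## Working session

There is one attempt and no reset: what is moved stays moved. The work goes in short steps, Python scripts to look and compute and a tool call to move; the robot and the scene stay as the last step left them, time stands still between calls to the robot, and variables do not carry over. Pictures are saved under pics/ and viewed, and the job is handed in when it is done.

Besides the shell and the picture viewer there is one more tool, called after "Emit:" by a JSON object that holds its "fn" and its "kwargs", one argument or row to a line. play_rows: Moves the arm, as the interface text tells. Its arguments: {"type":"object","properties":{"targets":{"type":"array","items":{"type":"number"}}},"required":["targets"]}

```bash
mkdir -p pics
python3 - <<'E'
from station import r
import cv2
s=r.sense()
for k,v in s.items(): print(k,v)
print(r.grasp_offset)
for n in ("side","top","wrist"):
    c=r.calibration(n); print(n,c)
    im=r.capture(n); cv2.imwrite(f"pics/{n}0.png",im)
print(r.sense()['time'])
E
```

```text
time 0.0
joint_positions [ 1.14298522e+00  2.76614419e-01  1.50615770e+00  1.10678401e-05
  1.36072184e+00 -1.21005765e-01]
dq [ 5.64890535e-04 -1.03498982e-03 -8.16890029e-05  5.11024510e-04
  1.35476421e-03 -2.67406404e-04]
joint_torque [ 1.90635823e-03 -4.16770363e+01 -2.45810062e+01  2.58770960e-04
  1.11389984e-02  2.94626250e-05]
tool_pos [0.17343443 0.54764674 0.23041887]
ee_rot [[-9.53302470e-01  3.02016164e-01 -7.98664840e-04]
 [ 3.02017124e-01  9.53300938e-01 -1.72546565e-03]
 [ 2.40249425e-04 -1.88610113e-03 -9.99998192e-01]]
wrist_force [-0.55901694  0.4364225   0.48187042]
ft_torque [-0.02959594 -0.02138816  0.02112744]
width 0.08577411865776477
0.0187
side {'vertical_fov': 50.39040959382404, 'cx': 250.14005638355184, 'cy': 186.3297663296338, 'view': array([[-0.94017076, -0.34001038,  0.02172301,  0.42797039],
       [-0.20244   ,  0.50621252, -0.83831195,  0.2593715 ],
       [ 0.2740383 , -0.79255399, -0.54475791,  1.35894979],
       [ 0.        ,  0.        ,  0.        ,  1.        ]])}
top {'vertical_fov': 51.94038133446163, 'cx': 258.3522171089783, 'cy': 190.00000385220036, 'view': array([[ 0.01360631, -0.9997145 ,  0.01964157, -0.20121124],
       [-0.99223643, -0.01592784, -0.12334167,  0.54105752],
       [ 0.12361931, -0.01781086, -0.99216986,  1.41815437],
       [ 0.        ,  0.        ,  0.        ,  1.        ]])}
wrist {'vertical_fov': 65.70646984690485, 'cx': 257.75020575653275, 'cy': 192.92698212366955, 'view': array([[ 0.30059852,  0.95374837, -0.00213963, -0.57571476],
       [ 0.9076868 , -0.28539081,  0.30766337, -0.04179491],
       [ 0.29282281, -0.09442527, -0.95149286,  0.37982456],
       [ 0.        ,  0.        ,  0.        ,  1.        ]])}
0.15
```

View pics/side0.png

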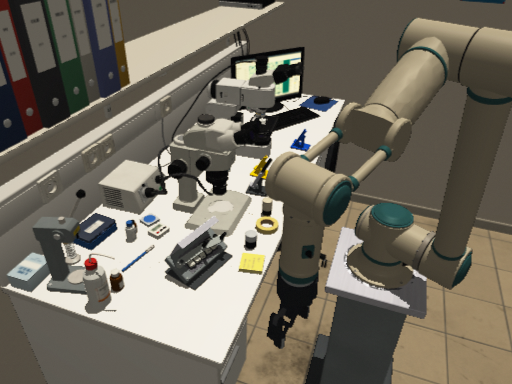

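View pics/top0.png

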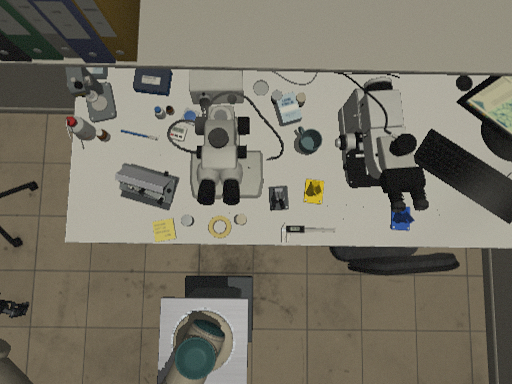

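View pics/wrist0.png

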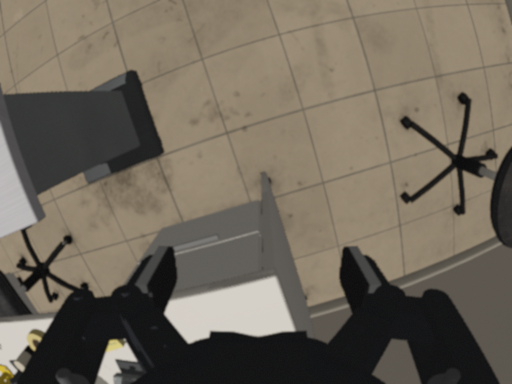

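```bash
cat > h.py <<'E'
import numpy as np, cv2
from station import r
def crop(im,x0,y0,x1,y1,k,fn):
    cv2.imwrite(fn,cv2.resize(im[y0:y1,x0:x1],None,fx=k,fy=k,interpolation=cv2.INTER_CUBIC))
def F(c): return 192/np.tan(np.radians(c["vertical_fov"])/2)
def ray(n,px,c=None):
    c=c or r.calibration(n); f=F(c); V=np.array(c["view"])
    d=np.array([px[0]-c["cx"],px[1]-c["cy"]])
    if n=="wrist":
        rr=np.hypot(*d); th=rr/f
        v=np.array([*(d/max(rr,1e-9)*np.sin(th)),np.cos(th)])
    else: v=np.array([d[0]/f,d[1]/f,1.])
    R=V[:3,:3]; o=-R.T@V[:3,3]; v=R.T@v
    return o,v/np.linalg.norm(v)
def onplane(n,px,z,c=None):
    o,v=ray(n,px,c); return o+v*(z-o[2])/v[2]
def tri(rays):
    A=np.zeros((3,3));b=np.zeros(3)
    for o,v in rays:
        P=np.eye(3)-np.outer(v,v);A+=P;b+=P@o
    x=np.linalg.solve(A,b)
    return x,[np.linalg.norm((np.eye(3)-np.outer(v,v))@(x-o)) for o,v in rays]
def proj(n,p,c=None):
    c=c or r.calibration(n); f=F(c);V=np.array(c["view"])
    q=V[:3,:3]@np.asarray(p)+V[:3,3]
    if n=="wrist":
        rr=np.hypot(q[0],q[1]);th=np.arctan2(rr,q[2]);s=f*th/max(rr,1e-9)
        return np.array([c["cx"]+q[0]*s,c["cy"]+q[1]*s])
    return np.array([c["cx"]+f*q[0]/q[2],c["cy"]+f*q[1]/q[2]])
E
python3 - <<'E'
from h import *
t=cv2.imread("pics/top0.png");s=cv2.imread("pics/side0.png")
crop(t,100,150,200,225,8,"pics/t_con.png")
crop(s,150,205,250,280,8,"pics/s_con.png")
crop(t,250,165,340,230,8,"pics/t_rest.png")
crop(s,235,120,325,187,8,"pics/s_rest.png")
for n in [(148,185),(279,198),(314,190),(401,217),(187,220),(240,219)]: print(n,onplane("top",n,0.04))
E
```

```text
(148, 185) [0.55537902 0.21126703 0.04      ]
(279, 198) [ 0.51504559 -0.26928754  0.04      ]
(314, 190) [ 0.54671152 -0.39824681  0.04      ]
(401, 217) [ 0.45194787 -0.71817689  0.04      ]
(187, 220) [0.42956748 0.06436568 0.04      ]
(240, 219) [ 0.43599584 -0.12773561  0.04      ]
```

View pics/t_con.png

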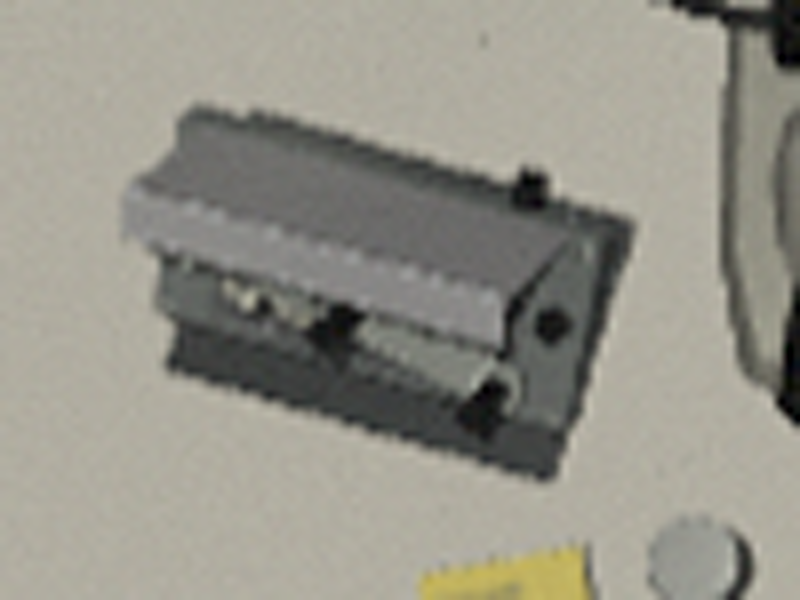

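View pics/s_con.png

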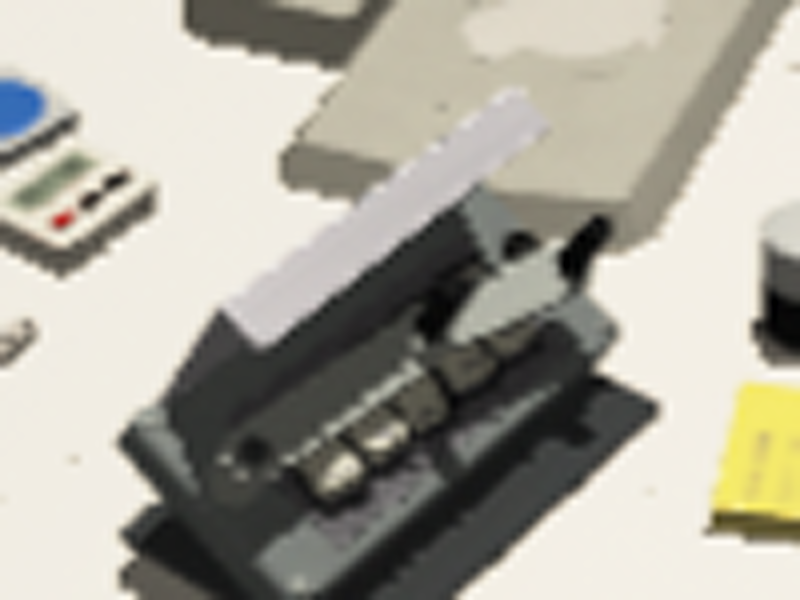

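View pics/t_rest.png

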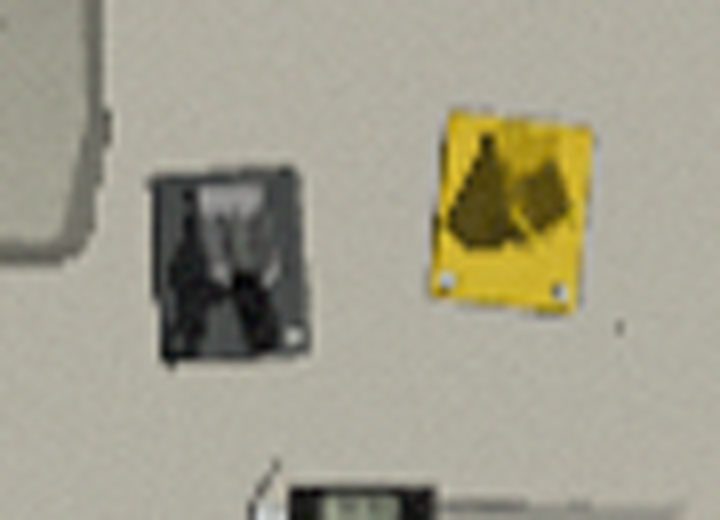

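View pics/s_rest.png

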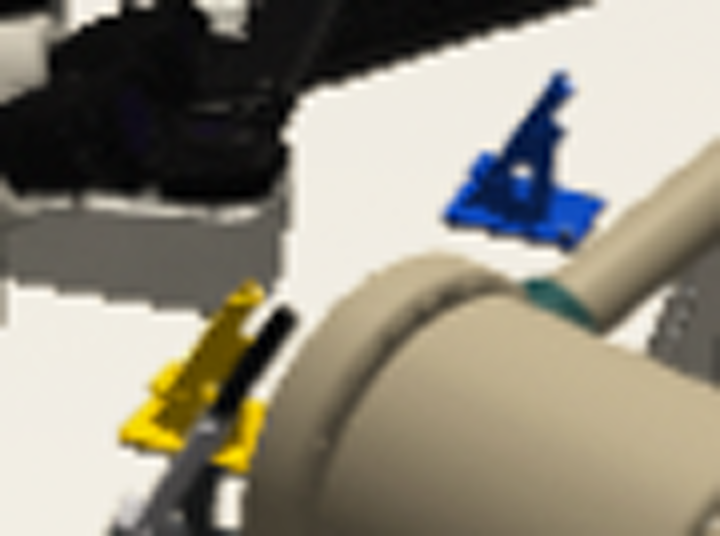

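```bash
cat >> h.py <<'E'
from scipy.spatial.transform import Rotation as Ro
def plan(P,Rt,nmax=12,grip=None,s=None,vmax=40.,wmax=.12):
    s=s or r.sense()
    p0=np.array(s["tool_pos"]);R0=np.array(s["ee_rot"])
    rv=Ro.from_matrix(R0.T@Rt).as_rotvec()
    d=np.asarray(P)-p0
    n=max(1,int(np.ceil(max(np.linalg.norm(d)*1000/vmax,np.linalg.norm(rv)/wmax))))
    print("n",n,"dist",np.linalg.norm(d)*1000,"rot",rv)
    for i in range(n):
        Ri=R0@Ro.from_rotvec(rv*i/n).as_matrix()
        print(np.round(Ri.T@d*1000/n,1).tolist()+np.round(rv/n,3).tolist())
def frame(yaw):
    c,s=np.cos(yaw),np.sin(yaw)
    x=np.array([c,s,0]);y=np.array([-s,c,0]);z=np.array([0,0,1.])
    u=x*np.cos(np.pi/6)+z*.5; n=-x*.5+z*np.cos(np.pi/6)
    return x,y,u,n
def toolR(yaw):  # tool z=-n, y=y_c, x=-u
    x,y,u,n=frame(yaw); return np.array([-u,y,-n]).T
E
python3 - <<'E'
from h import *
c=r.calibration("wrist");V=c["view"];o=-V[:3,:3].T@V[:3,3]
s=r.sense();R=s["ee_rot"];print("cam in tool",R.T@(o-s["tool_pos"]), "axes in tool",np.round(R.T@V[:3,:3].T,3))
# front bottom corners on z=0
for p in [(165,370),(555,480),(635,215)]: print(onplane("top",(100+p[0]/8,150+p[1]/8),0.0))
yaw=np.radians(-17)
x,y,u,n=frame(yaw)
plan(np.array([.555,.211,.052])+.25*n-0.06*u,toolR(yaw))
E
```

```text
cam in tool [ 0.07790021  0.00163285 -0.14250851] axes in tool [[ 0.001 -0.951 -0.308]
 [ 1.     0.002  0.   ]
 [ 0.    -0.308  0.951]]
[0.51653582 0.32172469 0.        ]
[0.46772974 0.13780715 0.        ]
[0.59358895 0.10536142 0.        ]
n 9 dist 355.5154484557869 rot [-0.00401947 -0.52379775 -0.00947839]
[-32.1, -23.1, -0.9, -0.0, -0.058, -0.001]
[-32.0, -23.1, 1.0, -0.0, -0.058, -0.001]
[-31.9, -23.1, 2.9, -0.0, -0.058, -0.001]
[-31.6, -23.2, 4.7, -0.0, -0.058, -0.001]
[-31.3, -23.2, 6.5, -0.0, -0.058, -0.001]
[-30.8, -23.2, 8.3, -0.0, -0.058, -0.001]
[-30.3, -23.3, 10.1, -0.0, -0.058, -0.001]
[-29.6, -23.3, 11.8, -0.0, -0.058, -0.001]
[-28.9, -23.4, 13.5, -0.0, -0.058, -0.001]
```

Emit:
{"fn": "play_rows", "kwargs": {
  "targets": [-32, -23, -1, 0, -0.058, -0.001, 1, -32, -23, 1, 0, -0.058, -0.001, 1, -32, -23, 3, 0, -0.058, -0.001, 1, -31.5, -23, 5, 0, -0.058, -0.001, 1, -31, -23, 6.5, 0, -0.058, -0.001, 1, -31, -23, 8, 0, -0.058, -0.001, 1, -30, -23, 10, 0, -0.058, -0.001, 1, -29.5, -23, 12, 0, -0.058, -0.001, 1, -29, -23, 13.5, 0, -0.058, -0.001, 1]
}}

```text
time: 0.9
tool_pos: [0.3865, 0.2636, 0.239]
ee_rot: [[-0.828, 0.293, 0.478], [0.253, 0.956, -0.149], [-0.501, -0.002, -0.866]]
wrist_force: [1.2, -0.5, -0.0]
width: 0.0857
```

```bash
cat >> h.py <<'E'
import json
def shot(name,tag):
    c=r.calibration(name); im=r.capture(name)
    json.dump({k:(np.array(v).tolist()) for k,v in c.items()},open(f"pics/{tag}.json","w"))
    cv2.imwrite(f"pics/{tag}.png",im); return im,c
def load(tag):
    return cv2.imread(f"pics/{tag}.png"),json.load(open(f"pics/{tag}.json"))
E
python3 - <<'E'
from h import *
im,c=shot("wrist","w1")
cv2.imwrite("pics/w1b.png",cv2.resize(im,(800,600),interpolation=cv2.INTER_CUBIC))
print(r.sense()["tool_pos"],r.sense()["time"])
E
```

```text
[0.38651251 0.25759309 0.23802234] 0.95
```

View pics/w1b.png

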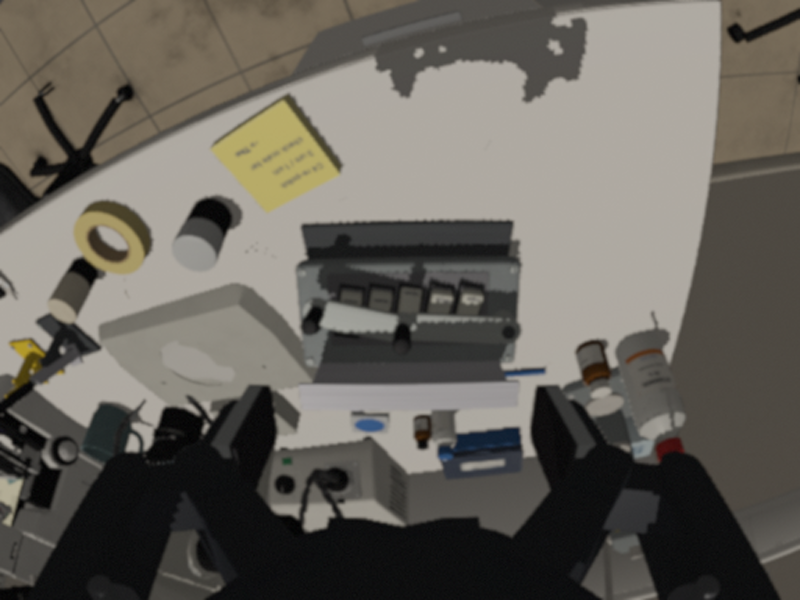

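Run:
```python
from h import *
im,c=load("w1")
crop(im,186,150,338,264,5,"pics/w1c.png")
```

```text
(no output)
```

View pics/w1c.png

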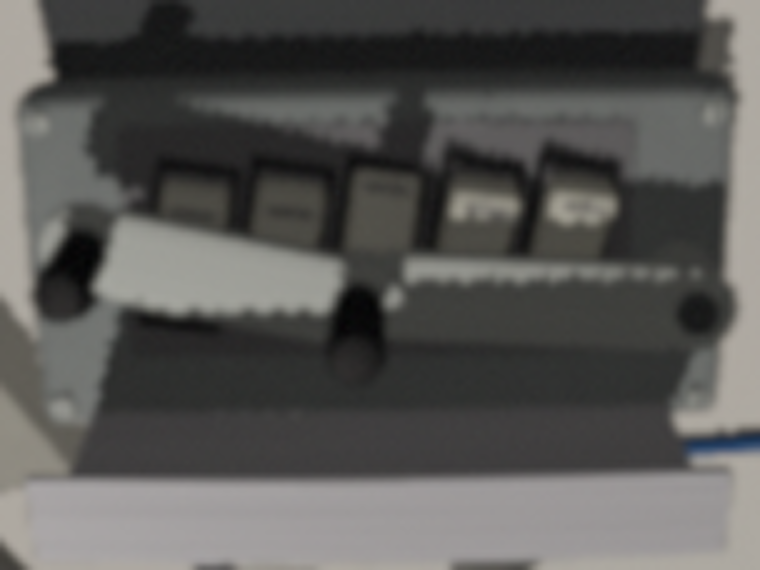

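Run:
```python
from h import *
im,c=load("w1")
px=lambda a,b:(186+(a-2)/5,150+(b-2)/5)
pi=onplane("wrist",px(355,358),.1186,c); ph=onplane("wrist",px(700,312),.084,c)
po=onplane("wrist",px(62,295),.1115,c)
print(pi,ph,po)
# remove n offset using yaw guess iterate
yaw=-.27
for _ in range(5):
    x,y,u,n=frame(yaw)
    I=pi-.070*n; H=ph-.030*n; O=po-.07*n
    d=H-I; yaw=np.arctan2(-d[0],d[1])
print("yaw",np.degrees(yaw),"len",np.linalg.norm(d), "outer",np.linalg.norm(O-I),(O-I)@u,(O-I)@y,"O normal",(O-I)@n)
# front face/top screws at face height: back line u
for p in [(35,122),(712,112),(697,390),(62,408)]: print(onplane("wrist",px(*p),.052,c))
# front lower edge / visor lip
for p in [(25,478),(730,472)]: print('lip',onplane("wrist",px(*p),.052+.016+.0693,c))
# origin from inner
print("face centre est from inner", I-.012*u, "hinge",H-.012*u)
for n_,q in [("top",pi),("side",pi),("top",po),("side",po),("top",ph),("side",ph)]: print(n_,proj(n_,q))
```

```text
[0.51715513 0.22384718 0.1186    ] [0.56943956 0.30260843 0.084     ] [0.48447598 0.16358338 0.1115    ]
yaw -21.363766872196788 len 0.09239587339680023 outer 0.06892069841574454 -0.010894136936472006 -0.06802747636304864 O normal -0.001908640929631922
[0.4824181  0.14757025 0.052     ]
[0.52932657 0.3156975  0.052     ]
[0.65210724 0.2964509  0.052     ]
[0.60255817 0.09749206 0.052     ]
lip [0.51759338 0.14089813 0.1373    ]
lip [0.56389833 0.30329989 0.1373    ]
face centre est from inner [0.54007194 0.2148829  0.05197822] hinge [0.57373064 0.3009299  0.05201924]
top [137.92536024 192.81739224]
side [207.41196645 240.98719708]
top [155.52060042 202.7063201 ]
side [224.8261376  233.56903256]
top [119.15072323 178.97795257]
side [180.93855932 261.63754946]
```

Run:
```python
from h import *
print(r.sense()["tool_pos"],r.sense()["dq"])
im,c=shot("wrist","w2")
print(r.sense()["tool_pos"])
crop(im,186,150,338,264,5,"pics/w2c.png")
im,c=shot("top","t2"); crop(im,110,160,185,215,10,"pics/t2c.png")
im,c=shot("side","s2"); crop(im,160,215,240,275,10,"pics/s2c.png")
print(r.sense()["tool_pos"])
```

```text
[0.38651251 0.25759309 0.23802234] [ 0.05557944  0.02564052 -0.04290249  0.17991014  0.08174692  0.0149276 ]
[0.38533717 0.26028754 0.23770671]
[0.38573746 0.26432003 0.23865223]
```

View pics/w2c.png

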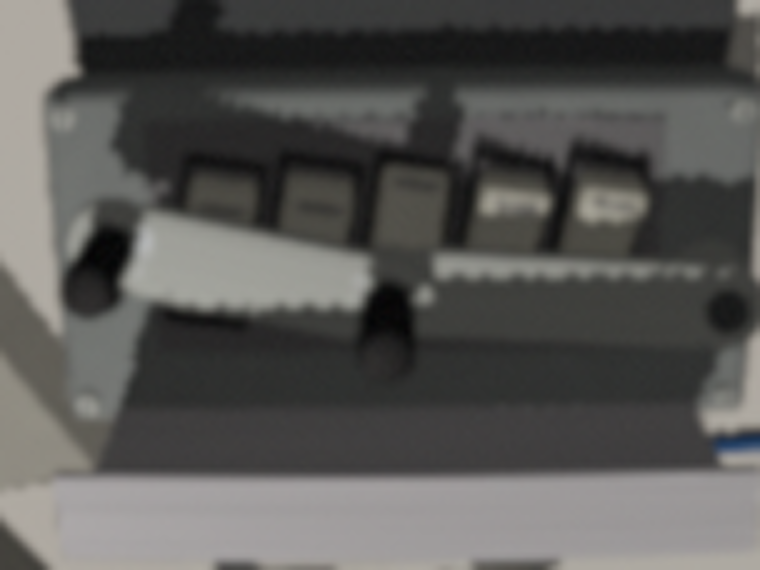

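View pics/t2c.png

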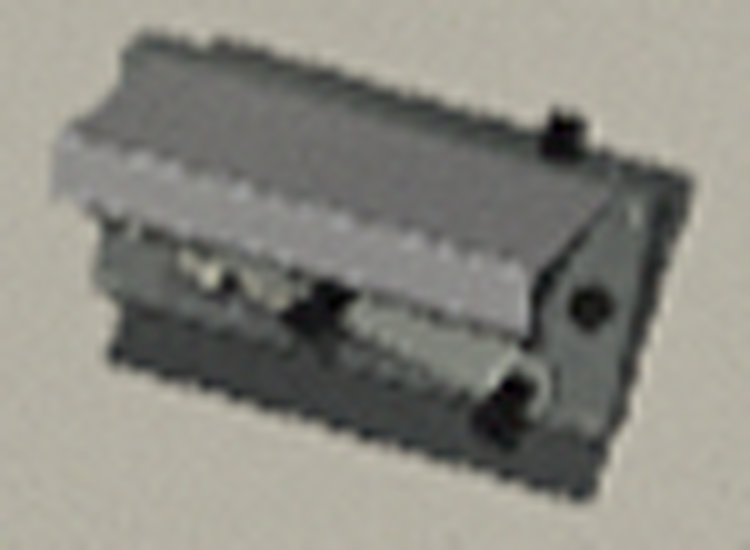

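View pics/s2c.png

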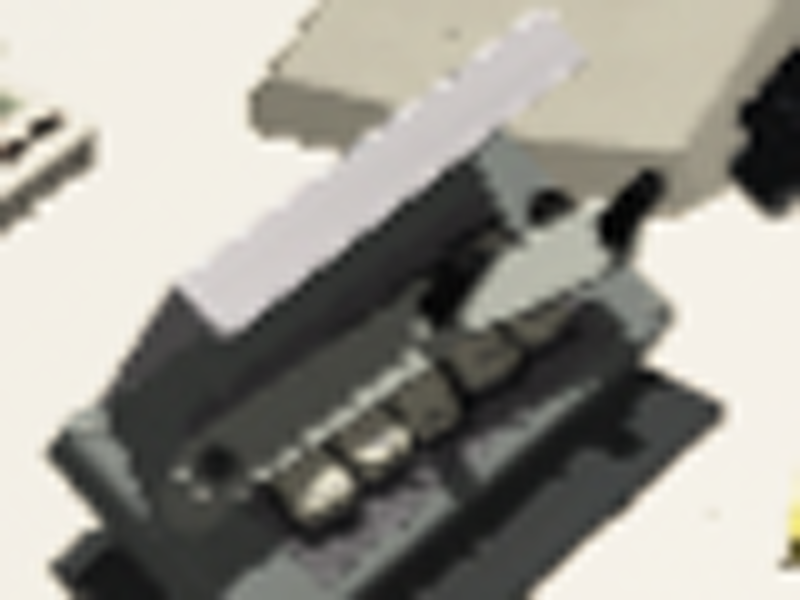

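Emit:
{"fn": "play_rows", "kwargs": {
  "targets": [0, 0, 0, 0, 0, 0, 1, 0, 0, 0, 0, 0, 0, 1, 0, 0, 0, 0, 0, 0, 1, 0, 0, 0, 0, 0, 0, 1]
}}

```text
time: 1.43
tool_pos: [0.3859, 0.2659, 0.239]
ee_rot: [[-0.829, 0.293, 0.476], [0.253, 0.956, -0.147], [-0.498, -0.002, -0.867]]
wrist_force: [-0.2, -0.5, 0.1]
width: 0.0854
```

Run:
```python
from h import *
print(r.sense()["tool_pos"],r.sense()["dq"])
im,c=shot("wrist","w3")
crop(im,186,150,346,264,5,"pics/w3c.png")
print(tri([ray("top",(140,192)),ray("side",(208.4,239.8))]))
print(tri([ray("top",(159.0,203)),ray("side",(225.5,233))]))
```

```text
[0.38593125 0.26588621 0.23896676] [-0.00393437 -0.00230318  0.0069469  -0.00057459  0.00080065  0.00052334]
(array([0.51878902, 0.21666325, 0.11753026]), [np.float64(0.0015003435955659912), np.float64(0.0015003435955659586)])
(array([0.48528881, 0.15332615, 0.10544743]), [np.float64(0.001162789371738095), np.float64(0.0011627893717381873)])
```

View pics/w3c.png

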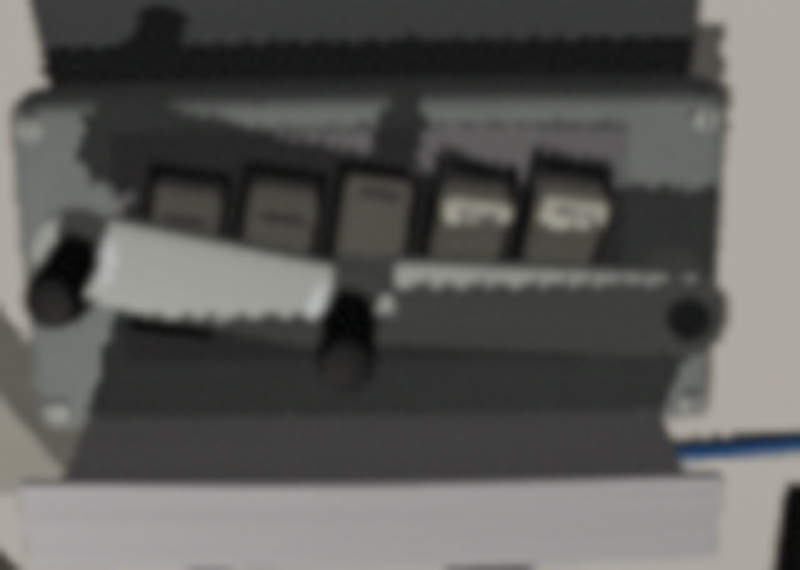

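```bash
cat > geo.py <<'E'
from h import *
im,c=load("w3")
px=lambda a,b:(186+(a-2)/5,150+(b-2)/5)
pi=onplane("wrist",px(345,363),.1186,c); ph=onplane("wrist",px(692,318),.084,c)
po=onplane("wrist",px(55,300),.1115,c)
print("inner,hinge,outer",pi,ph,po)
yaw=np.radians(-15.5)
x,y,u,n=frame(yaw)
I=pi-.07*n;H=ph-.03*n;O=po-.07*n
d=I-H;e=O-I
print("inner vec u,y,n",d@u,d@y,d@n,"ang",np.arctan2(-d@u,-d@y),"outer",e@u,e@y,e@n,np.arctan2(-e@u,-e@y))
q=[onplane("wrist",px(*p),z,c) for p,z in [((30,130),.03),((706,120),.03)]]
print(q,np.degrees(np.arctan2(-(q[1]-q[0])[0],(q[1]-q[0])[1])),np.linalg.norm(q[1]-q[0]))
q=[onplane("wrist",px(*p),.1373,c) for p in [(20,487),(720,478)]]
print(q,np.degrees(np.arctan2(-(q[1]-q[0])[0],(q[1]-q[0])[1])),np.linalg.norm(q[1]-q[0]))
L=(q[0]+q[1])/2-.032*u-.08*n;print("centre from lip",L)
print("inner, hinge in console", (I-L)@u,(I-L)@y,(H-L)@u,(H-L)@y)
# direct rays
for nm,a,b in (("inner",px(345,363),((140,192),(208.4,239.8))),("outer",px(55,300),((159,203),(225.5,233)))):
  print(nm,tri([ray("wrist",a,c),ray("top",b[0]),ray("side",b[1])]))
E
python3 geo.py
```

```text
inner,hinge,outer [0.51690898 0.22376687 0.1186    ] [0.56974107 0.30280391 0.084     ] [0.48434463 0.16399144 0.1115    ]
inner vec u,y,n -0.008497928543596194 -0.09028126508777765 0.00485891996012152 ang 0.09385074589502401 outer -0.016891736394677316 -0.0663038657821454 0.0015540747320544658 0.24945593757712126
[array([0.50186708, 0.13484566, 0.03      ]), array([0.55275143, 0.31705958, 0.03      ])] -15.602715175274886 0.18918543141321875
[array([0.51947364, 0.14069229, 0.1373    ]), array([0.56420034, 0.30319368, 0.1373    ])] -15.388973157900617 0.16854429113595917
centre from lip [0.5536773  0.21865938 0.05201797]
inner, hinge in console 0.0014247545147734208 -0.004904170981412788 0.009922683058369613 0.08537709410636486
inner (array([0.51895484, 0.21915019, 0.11713861]), [np.float64(0.003859804883509825), np.float64(0.0022567446687445946), np.float64(0.0030140018712053536)])
outer (array([0.48641306, 0.15638975, 0.10651357]), [np.float64(0.005359699716192459), np.float64(0.00423044854030735), np.float64(0.0014290839157797034)])
```

Run:
```python
from h import *
for p in [(0.51947364, 0.14069229, 0.1373),(0.56420034, 0.30319368, 0.1373)]:
    a=proj("top",p);b=proj("side",p);print((a-[110,160])*10,(b-[160,215])*10)
```

```text
[509.25760682 318.89609422] [574.67253286  55.70266836]
[ 37.29088104 181.34125802] [211.56171681 338.28099104]
```

Run:
```python
from h import *
im,c=load("w3")
px=lambda a,b:(186+(a-2)/5,150+(b-2)/5)
po=onplane("wrist",px(55,300),.106,c);print(po)
yaw=np.radians(-15.5);x,y,u,n=frame(yaw)
print(po-.07*n)
plan(po+.016*n,toolR(yaw))
```

```text
[0.4903313  0.16024449 0.106     ]
[0.52405837 0.15089115 0.04537822]
n 5 dist 184.96393469859404 rot [-0.01515297 -0.00181012 -0.0220831 ]
[-9.4, -14.0, 32.9, -0.003, -0.0, -0.004]
[-9.3, -14.2, 32.9, -0.003, -0.0, -0.004]
[-9.2, -14.3, 32.8, -0.003, -0.0, -0.004]
[-9.2, -14.5, 32.8, -0.003, -0.0, -0.004]
[-9.1, -14.6, 32.7, -0.003, -0.0, -0.004]
```

Emit:
{"fn": "play_rows", "kwargs": {
  "targets": [-9, -14, 33, -0.003, 0, -0.004, 1, -9, -14, 33, -0.003, 0, -0.004, 1, -9, -14.5, 33, -0.003, 0, -0.004, 1, -9, -14.5, 33, -0.003, 0, -0.004, 1, -9, -14.5, 32, -0.003, 0, -0.004, 1, 0, 0, 0, 0, 0, 0, 1, 0, 0, 0, 0, 0, 0, 1, 0, 0, 0, 0, 0, 0, 1, 0, 0, 0, 0, 0, 0, 1, 0, 0, 0, 0, 0, 0, 1, 0, 0, 0, 0, 0, 0, 1]
}}

```text
time: 2.4
tool_pos: [0.4815, 0.1632, 0.1204]
ee_rot: [[-0.834, 0.268, 0.482], [0.233, 0.963, -0.132], [-0.5, 0.002, -0.866]]
wrist_force: [0.7, -0.0, -0.9]
width: 0.0857
```

Run:
```python
from h import *
s=r.sense();print(s["tool_pos"],s["dq"])
im,c=shot("wrist","w4")
for h in (0,.01,.02,.03,.05): print(proj("wrist",s["tool_pos"]+s["ee_rot"]@[0,0,h],c)*800/512)
cv2.imwrite("pics/w4b.png",cv2.resize(im,(800,600),interpolation=cv2.INTER_CUBIC))
```

```text
[0.48152005 0.16324837 0.12035639] [-0.00346642  0.00196954  0.00345069 -0.00112547 -0.00250727 -0.00065152]
[397.66848357 389.81515119]
[397.92989429 376.70000756]
[398.16694813 364.88238051]
[398.3826145  354.19205325]
[398.75966343 335.63875796]
```

View pics/w4b.png

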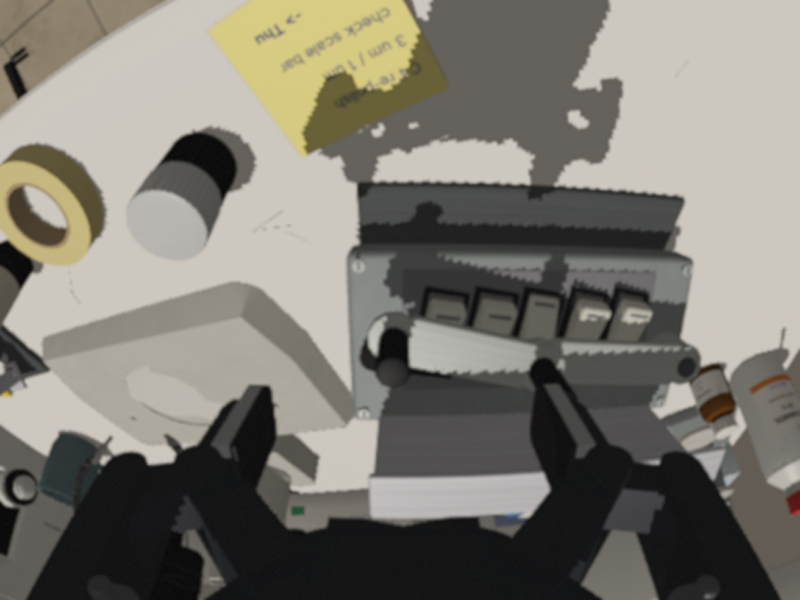

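Emit:
{"fn": "play_rows", "kwargs": {
  "targets": [-0.5, -2.5, 0, 0, 0, 0, 0.5, 0, 0, 0, 0, 0, 0, 0.5, 0, 0, 10, 0, 0, 0, 0.5, 0, 0, 14, 0, 0, 0, 0.5, 0, 0, 12, 0, 0, 0, 0.5, 0, 0, 6, 0, 0, 0, 0.5, 0, 0, 0, 0, 0, 0, 0.5, 0, 0, 0, 0, 0, 0, 0.5]
}}

```text
time: 3.12
tool_pos: [0.5012, 0.1537, 0.0829]
ee_rot: [[-0.835, 0.27, 0.48], [0.234, 0.963, -0.134], [-0.498, 0.0, -0.867]]
wrist_force: [1.0, 0.0, 0.5]
width: 0.0429
```

Run:
```python
from h import *
s=r.sense();print(s["tool_pos"],s["dq"])
im,c=shot("wrist","w5")
for h in (-.02,-.01,0,.01,): print(proj("wrist",s["tool_pos"]+s["ee_rot"]@[0,0,h],c)*800/512)
cv2.imwrite("pics/w5b.png",cv2.resize(im,(800,600),interpolation=cv2.INTER_CUBIC))
```

```text
[0.50120525 0.153672   0.08292984] [ 0.00435625 -0.01462281 -0.00590108  0.00300269  0.00061736 -0.00157412]
[397.0323645  420.62222766]
[397.35406906 404.27837601]
[397.64394505 389.67078352]
[397.90596453 376.56150713]
```

View pics/w5b.png

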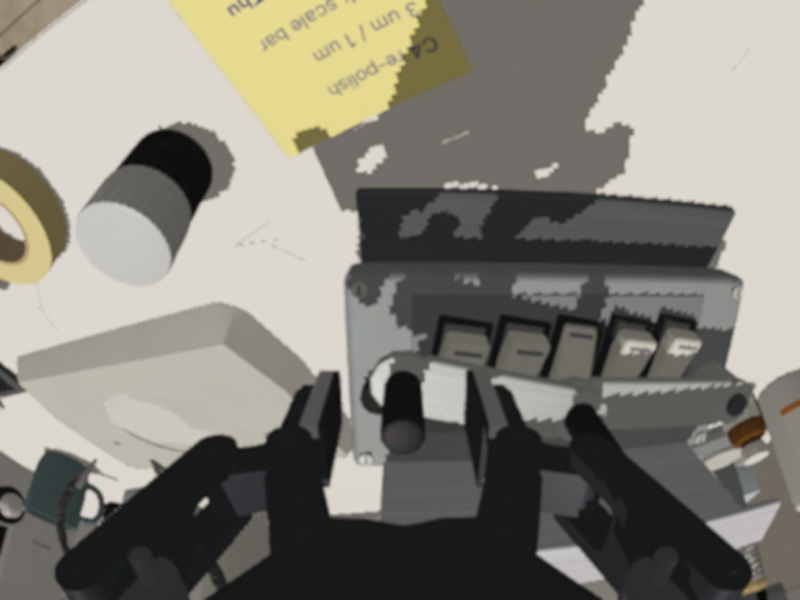

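Emit:
{"fn": "play_rows", "kwargs": {
  "targets": [0, 1, 0, 0, 0, 0, 0.3, 0, 0, 0, 0, 0, 0, 0, 0, 0, 0, 0, 0, 0, 0, 0, 0, 0, 0, 0, 0, 0, 0, 0, 0, 0, 0, 0, 0, 0, 0, 0, 0, 0, 0, 0]
}}

```text
time: 3.67
tool_pos: [0.5008, 0.1537, 0.0833]
ee_rot: [[-0.835, 0.271, 0.479], [0.235, 0.963, -0.136], [-0.498, -0.001, -0.867]]
wrist_force: [-4.3, -3.2, 5.6]
width: 0.0121
```

Run:
```python
from h import *
s=r.sense();print(s["tool_pos"],s["ee_rot"],s["width"],s["wrist_force"],s["ft_torque"],s["time"])
im,c=shot("wrist","w6")
crop(im,200,180,500,350,2.66,"pics/w6c.png")
```

```text
[0.50076796 0.15371258 0.08330841] [[-0.83462465  0.27116716  0.47944767]
 [ 0.23453258  0.96253157 -0.13611555]
 [-0.49839359 -0.0011593  -0.86695011]] 0.012123781593068046 [-4.33069481 -3.16288935  5.6176047 ] [-0.50975746  0.38488998 -0.42770189] 3.6667
```

View pics/w6c.png

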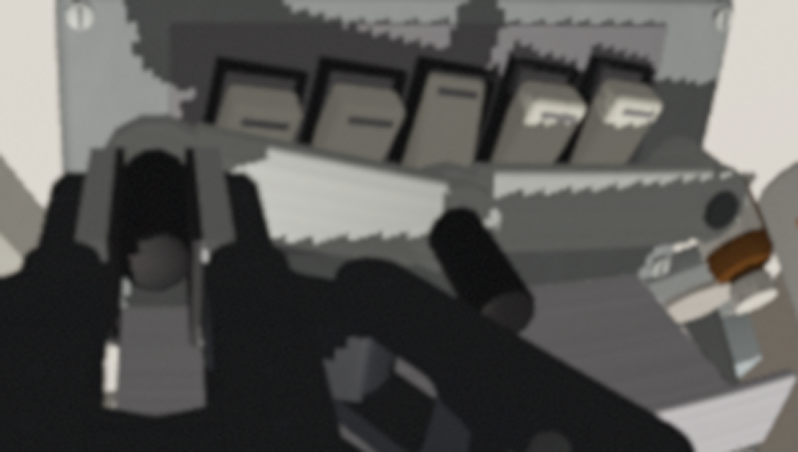

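Run:
```python
from h import *
yaw=np.radians(-15.5);x,y,u,n=frame(yaw)
T=np.array([.50077,.15371,.08331])
im,c3=load("w3");im,c6=load("w6");im,c5=load("w5")
px=lambda a,b:(186+(a-2)/5,150+(b-2)/5)
for nm,p in (("w3",onplane("wrist",px(345,363),.1156,c3)),("w6",onplane("wrist",(200+513/2.66,180+308/2.66),.1156,c6)),("w3out",onplane("wrist",px(55,300),.106,c3))):
    d=p-T; print(nm,p,d@u,d@y,d@n,np.hypot(d@u,d@y))
H=onplane("wrist",px(692,318),.084,c3)
h6=onplane("wrist",(200+722/2.66,180+210/2.66),.084,c6)
for h in(H,h6): d=h-T;print("hinge",d@u,d@y)
print(T[2]-.0, "TCP normal h if u=-13:", (T[2]-.052+.0065)/.866)
```

```text
w3 [0.52076562 0.22252914 0.1156    ] 0.01690473639140863 0.07165981619620072 0.02752532627810658 0.07362675715890445
w6 [0.51694135 0.22276475 0.1156    ] 0.013658753561474554 0.07086486421241939 0.02939939533875394 0.07216917990872372
w3out [0.4903313  0.16024449 0.106     ] 0.001121298601383736 0.003507215032489445 0.025552773166474353 0.0036821010086070505
hinge 0.02339773966025686 0.16210315175666043
hinge 0.023822573448732648 0.1610129358286111
0.08331 TCP normal h if u=-13: 0.04366050808314088
```

```bash
cat > arc.py <<'E'
import numpy as np,sys
R,p0,p1,n=map(float,sys.argv[1:5]);n=int(n)
ph=np.linspace(p0,p1,n+1)
# tool x=-u,y=y
P=np.array([R*np.sin(ph),-R*np.cos(ph)]).T
pr=np.zeros(2)
for k in range(n):
    tgt=P[k+1]-P[0]; d=np.round(tgt-pr,1); pr=pr+d
    print(d.tolist(),end=" ")
    if k%12==11: print()
E
python3 arc.py 72 0.195 3.12 36
```

```text
[5.7, 1.4] [5.5, 1.8] [5.4, 2.3] [5.2, 2.7] [5.0, 3.1] [4.7, 3.5] [4.3, 3.8] [4.1, 4.2] [3.7, 4.6] [3.3, 4.8] [2.9, 5.1] [2.5, 5.2] 
[2.1, 5.5] [1.6, 5.6] [1.2, 5.8] [0.6, 5.8] [0.2, 5.8] [-0.2, 5.9] [-0.8, 5.8] [-1.2, 5.7] [-1.6, 5.6] [-2.2, 5.4] [-2.5, 5.3] [-3.0, 5.0] 
[-3.4, 4.8] [-3.7, 4.5] [-4.1, 4.2] [-4.5, 3.8] [-4.7, 3.4] [-5.0, 3.1] [-5.2, 2.6] [-5.4, 2.3] [-5.6, 1.7] [-5.7, 1.3] [-5.8, 0.9] [-5.8, 0.3]
```

Emit:
{"fn": "play_rows", "kwargs": {
  "targets": [5.7, 1.4, 0, 0, 0, 0, 0, 5.5, 1.8, 0, 0, 0, 0, 0, 5.4, 2.3, 0, 0, 0, 0, 0, 5.2, 2.7, 0, 0, 0, 0, 0, 5.0, 3.1, 0, 0, 0, 0, 0, 4.7, 3.5, 0, 0, 0, 0, 0, 4.3, 3.8, 0, 0, 0, 0, 0, 4.1, 4.2, 0, 0, 0, 0, 0, 3.7, 4.6, 0, 0, 0, 0, 0, 3.3, 4.8, 0, 0, 0, 0, 0, 2.9, 5.1, 0, 0, 0, 0, 0, 2.5, 5.2, 0, 0, 0, 0, 0]
}}

```text
time: 4.72
tool_pos: [0.453, 0.1909, 0.0503]
ee_rot: [[-0.842, 0.291, 0.455], [0.239, 0.956, -0.168], [-0.484, -0.033, -0.874]]
wrist_force: [-38.3, -22.3, 12.3]
width: 0.0121
```

Run:
```python
from h import *
s=r.sense();print(s["tool_pos"],s["width"],s["wrist_force"],s["ft_torque"],s["time"])
yaw=np.radians(-15.5);x,y,u,n=frame(yaw)
d=s["tool_pos"]-np.array([.50077,.15371,.08331]);print(d@u*1e3,d@y*1e3,d@n*1e3)
im,c=shot("wrist","w7")
crop(im,180,160,480,360,2.66,"pics/w7c.png")
```

```text
[0.45302575 0.19089629 0.05025813] 0.012062491239881902 [-38.29382323 -22.28048792  12.31695545] [-2.72825599  4.26407627 -2.5657507 ] 4.7167
-64.97608410742137 23.074750299744572 -0.6510520016137831
```

View pics/w7c.png

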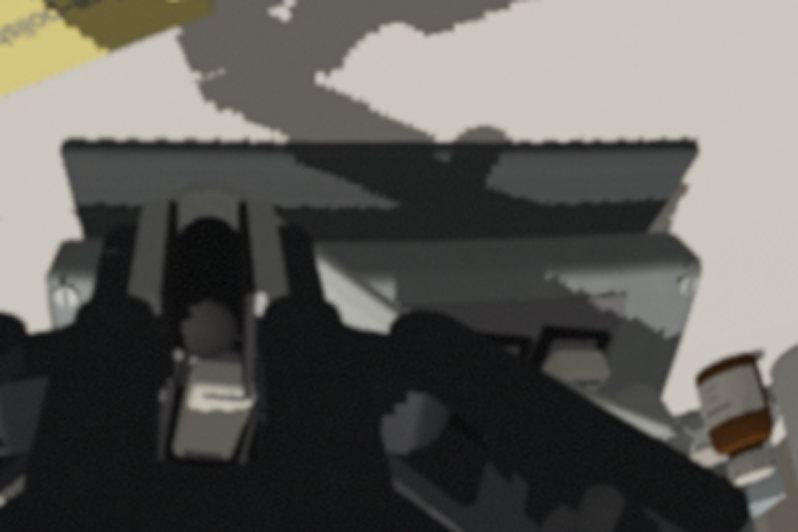

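Run:
```python
import numpy as np
H=np.array([23.6,161.5]);cur=np.array([-52.3,42.5])
pts=[cur+[-5.5,-10.5],[-62.5,21.5]]
for a in np.linspace(.57,.10,11)[1:]: pts.append(H-163.5*np.array([np.sin(a),np.cos(a)]))
pr=cur
for p in pts:
    d=np.round(np.array(p)-pr,1);pr=pr+d;print([float(-d[0]),float(d[1])],end=' ')
print(pr)
```

```text
[5.5, -10.5] [4.7, -10.5] [-4.4, -1.6] [-6.8, -3.7] [-6.9, -3.4] [-7.1, -3.0] [-7.1, -2.7] [-7.4, -2.4] [-7.4, -2.0] [-7.5, -1.6] [-7.6, -1.3] [-7.6, -1.0] [ 7.3 -1.2]
```

Emit:
{"fn": "play_rows", "kwargs": {
  "targets": [3, -10.5, 0, 0, 0, 0, 0, 4, -10.5, 0, 0, 0, 0, 0, -2, -1.6, 0, 0, 0, 0, 0, -5, -3.6, 0, 0, 0, 0, 0]
}}

```text
time: 5.1
tool_pos: [0.4597, 0.1823, 0.056]
ee_rot: [[-0.836, 0.269, 0.478], [0.233, 0.963, -0.134], [-0.496, -0.001, -0.868]]
wrist_force: [-10.7, 1.1, 5.0]
width: 0.0119
```

```bash
cat > st.py <<'E'
from h import *
s=r.sense();print(s["tool_pos"],s["width"],s["wrist_force"],s["ft_torque"],s["time"])
yaw=np.radians(-15.5);x,y,u,n=frame(yaw)
d=s["tool_pos"]-np.array([.50077,.15371,.08331]);d=np.array([d@u*1e3,d@y*1e3,d@n*1e3]);print("u,y,n",d)
F=np.array(s["wrist_force"]);print("F u,y,n",F@u,F@y,F@n)
Rt=toolR(yaw);print("rot err",Ro.from_matrix(np.array(s["ee_rot"]).T@Rt).as_rotvec())
v=d[:2]-[23.6,161.5];print("from hinge",np.hypot(*v),np.arctan2(-v[0],-v[1]))
def ik(v):
    L=np.hypot(*v);c=(L*L-90**2-72**2)/(2*90*72);q2=np.arccos(np.clip(c,-1,1))
    a=np.arctan2(-v[0],-v[1]); q1=a-np.arctan2(72*np.sin(q2),90+72*np.cos(q2));return q1,q2
print("guard inner,outer est",ik(v))
E
python3 st.py
```

```text
[0.45973871 0.18231397 0.05604386] 0.011903859342053246 [-10.73991591   1.08921271   5.0064774 ] [0.17427673 1.31287634 0.36369524] 5.1
u,y,n [-5.44948167e+01  1.65985246e+01 -2.16293911e-02]
F u,y,n -6.711608888508111 -1.8205191507803127 9.655931352853239
rot err [-0.00129982 -0.00470041 -0.00119692]
from hinge 164.60631205426034 0.4943208519117872
guard inner,outer est (np.float64(0.4943208519117872), np.float64(0.0))
```

Emit:
{"fn": "play_rows", "kwargs": {
  "targets": [-6.9, -3.4, 0, 0, 0, 0, 0, -7.1, -3.0, 0, 0, 0, 0, 0, -7.1, -2.7, 0, 0, 0, 0, 0, -7.4, -2.4, 0, 0, 0, 0, 0, -7.4, -2.0, 0, 0, 0, 0, 0, -7.5, -1.6, 0, 0, 0, 0, 0, -7.6, -1.3, 0, 0, 0, 0, 0, -7.6, -1.0, 0, 0, 0, 0, 0, 0, 0, 0, 0, 0, 0, 0]
}}

```text
time: 5.85
tool_pos: [0.5062, 0.1517, 0.0865]
ee_rot: [[-0.835, 0.27, 0.479], [0.234, 0.963, -0.135], [-0.498, -0.0, -0.867]]
wrist_force: [-8.5, 1.0, 3.9]
width: 0.012
```

```bash
python3 st.py
```

```text
[0.50620507 0.15169139 0.08652479] 0.0119969901842709 [-8.50453748  0.95154008  3.94950946] [0.04664331 0.986175   0.26769104] 5.85
u,y,n [ 6.61029293 -0.49273848 -0.10433657]
F u,y,n -5.342743660402335 -1.3558057914733657 7.645135191949787
rot err [-0.00182976 -0.00219169 -0.00271907]
from hinge 162.881237311778 0.10449740700333097
guard inner,outer est (np.float64(0.10449740700333097), np.float64(0.0))
```

Run:
```python
from h import *
print(r.sense()["joint_positions"])
```

```text
[ 0.36478239  0.22027053  2.16889932 -0.77928627  0.43641112 -0.26875584]
```

Emit:
{"fn": "play_rows", "kwargs": {
  "targets": [0, 0, 0, 0, 0, 0, 0.35, 0, 0, 0, 0, 0, 0, 0.35, 0, 0, 0, 0, 0, -0.1, 0.35, 0, 0, 0, 0, 0, -0.1, 0.35, 0, 0, 0, 0, 0, -0.1, 0.35, 0, 0, 0, 0, 0, -0.1, 0.35, 0, 0, 0, 0, 0, 0, 0.35]
}}

```text
time: 6.43
tool_pos: [0.5074, 0.1529, 0.0866]
ee_rot: [[-0.873, -0.078, 0.481], [-0.161, 0.978, -0.133], [-0.46, -0.193, -0.866]]
wrist_force: [0.5, -0.2, 0.2]
width: 0.03
```

```bash
python3 st.py
python3 - <<'E'
from h import *
s=r.sense();print(s["joint_positions"])
im,c=shot("wrist","w8")
crop(im,150,160,450,360,2.66,"pics/w8c.png")
E
```

```text
[0.50737054 0.15286039 0.08658021] 0.029988235128047335 [ 0.4844025  -0.21019161  0.21288709] [0.06535027 0.23952779 0.01335735] 6.4333
u,y,n [ 7.34006642  0.94520912 -0.46168111]
F u,y,n 0.5593369550051808 -0.0730960998884016 -0.07711250024675428
rot err [ 0.00071268 -0.00061523  0.39873837]
from hinge 161.37604008349822 0.10092930977069674
guard inner,outer est (np.float64(0.02242610637313046), np.float64(0.1766891317253527))
[ 0.36542447  0.22145272  2.16790391 -0.78157794  0.43388619 -0.66752458]
```

View pics/w8c.png

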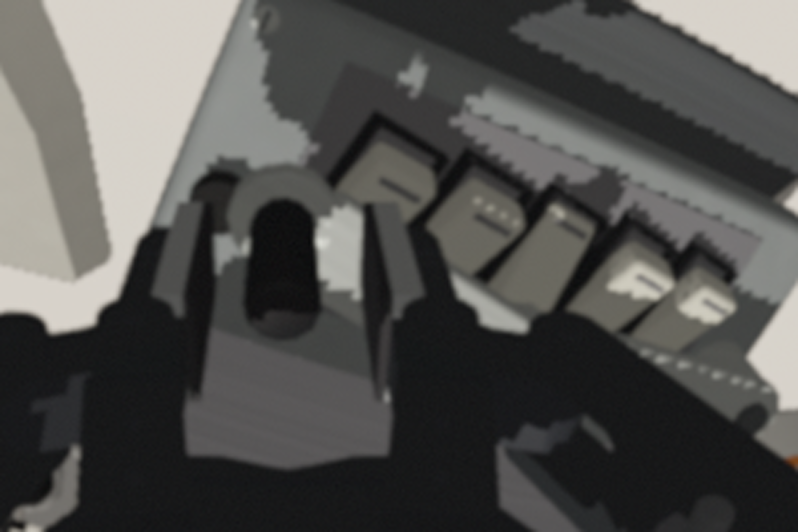

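Emit:
{"fn": "play_rows", "kwargs": {
  "targets": [0, 0, 0, 0, 0, 0, 0, 0, 0, 0, 0, 0, 0, 0, 0, 0, 0, 0, 0, 0, 0, 0, 0, 0, 0, 0, 0, 0, 0, 0, 0, 0, 0, 0, 0, 4.9, 3, 0, 0, 0, 0.08, 0, 4.9, 3, 0, 0, 0, 0.08, 0, 4.9, 3, 0, 0, 0, 0.08, 0, 4.9, 3, 0, 0, 0, 0.08, 0, 4.9, 3, 0, 0, 0, 0.08, 0]
}}

```text
time: 7.32
tool_pos: [0.4883, 0.1692, 0.0737]
ee_rot: [[-0.832, 0.271, 0.484], [0.238, 0.963, -0.129], [-0.501, 0.007, -0.865]]
wrist_force: [5.0, 2.1, -0.7]
width: 0.0119
```

```bash
python3 st.py
python3 - <<'E'
from h import *
s=r.sense();print(s["joint_positions"])
E
```

```text
[0.48830155 0.16919934 0.07366493] 0.011932431608506613 [ 5.03489606  2.12058526 -0.73376246] [ 0.21808451 -0.28537182  0.25232217] 7.3167
u,y,n [-18.81258897  11.59395406  -0.27571242]
F u,y,n 3.344104662896453 3.388977977313244 -2.777995633798372
rot err [ 0.00460998  0.00121885 -0.00687707]
from hinge 155.79040507457458 0.2757215895554712
guard inner,outer est (np.float64(0.028059229487223808), np.float64(0.5590952334281907))
[ 0.42273274  0.23505234  2.20253789 -0.87559863  0.42504054 -0.11201021]
```

Emit:
{"fn": "play_rows", "kwargs": {
  "targets": [4.9, 3, 0, 0, 0, 0.08, 0, 4.9, 3, 0, 0, 0, 0.08, 0, 4.9, 3, 0, 0, 0, 0.08, 0, 4.9, 3, 0, 0, 0, 0.08, 0, 4.9, 3, 0, 0, 0, 0.08, 0, 4.9, 3, 0, 0, 0, 0.08, 0, 4.9, 3, 0, 0, 0, 0.08, 0, 4.9, 3, 0, 0, 0, 0.08, 0, 4.9, 3, 0, 0, 0, 0.08, 0, 4.9, 3, 0, 0, 0, 0.08, 0]
}}

```text
time: 8.15
tool_pos: [0.472, 0.221, 0.0566]
ee_rot: [[-0.388, 0.784, 0.484], [0.856, 0.502, -0.128], [-0.343, 0.365, -0.865]]
wrist_force: [5.2, 3.0, -0.5]
width: 0.0123
```

```bash
python3 st.py
python3 - <<'E'
from h import *
s=r.sense();print(s["joint_positions"])
E
```

```text
[0.47204982 0.22095091 0.05661461] 0.01234224335082079 [ 5.21670767  2.95828832 -0.46052117] [ 0.27164773 -0.32630647  0.58657115] 8.15
u,y,n [-52.87741847  57.12025208  -0.29638937]
F u,y,n 3.438578272119396 4.244801203194321 -2.5170281359174362
rot err [ 0.0063351  -0.00148514 -0.80501989]
from hinge 129.3983280917148 0.6323267444289165
guard inner,outer est (np.float64(0.06636712735334171), np.float64(1.300549098394558))
[ 0.56082681  0.28920541  2.1856532  -0.94161657  0.46964127  0.87796284]
```

Emit:
{"fn": "play_rows", "kwargs": {
  "targets": [4.9, 3, 0, 0, 0, 0.08, 0, 4.9, 3, 0, 0, 0, 0.08, 0, 4.9, 3, 0, 0, 0, 0.08, 0, 4.9, 3, 0, 0, 0, 0.08, 0, 4.9, 3, 0, 0, 0, 0.08, 0, 4.9, 3, 0, 0, 0, 0.08, 0, 4.9, 3, 0, 0, 0, 0.08, 0, 4.9, 3, 0, 0, 0, 0.08, 0, 4.9, 3, 0, 0, 0, 0.08, 0, 4.9, 3, 0, 0, 0, 0.08, 0, 4.9, 3, 0, 0, 0, 0.08, 0, 4.9, 3, 0, 0, 0, 0.08, 0]
}}

```text
time: 9.15
tool_pos: [0.5011, 0.2788, 0.0638]
ee_rot: [[0.421, 0.767, 0.484], [0.901, -0.413, -0.13], [0.1, 0.491, -0.866]]
wrist_force: [4.2, 0.9, 0.4]
width: 0.0121
```

```bash
python3 st.py
python3 - <<'E'
from h import *
s=r.sense();print(s["joint_positions"])
E
```

```text
[0.50110546 0.27877894 0.06384534] 0.01209241522712764 [4.17474545 0.88001676 0.39818401] [-0.0472869  -0.33152444  0.40937596] 9.15
u,y,n [-38.39773791 120.60988346  -0.30690719]
F u,y,n 3.4793689884338557 1.9636631415282806 -1.5490313352572933
rot err [ 0.00363775 -0.00267556 -1.76480264]
from hinge 74.26790111875928 0.9877423669541049
guard inner,outer est (np.float64(0.09943790963403931), np.float64(2.2135529349849903))
[ 0.63622145  0.34545256  2.0489519  -0.82862208  0.56090537  1.77402408]
```

Emit:
{"fn": "play_rows", "kwargs": {
  "targets": [4.9, 3, 0, 0, 0, 0.08, 0, 4.9, 3, 0, 0, 0, 0.08, 0, 4.9, 3, 0, 0, 0, 0.08, 0, 4.9, 3, 0, 0, 0, 0.08, 0, 4.9, 3, 0, 0, 0, 0.08, 0, 4.9, 3, 0, 0, 0, 0.08, 0, 4.9, 3, 0, 0, 0, 0.08, 0, 4.9, 3, 0, 0, 0, 0.08, 0, 4.9, 3, 0, 0, 0, 0.08, 0, 0, 0, 0, 0, 0, 0, 0]
}}

```text
time: 9.98
tool_pos: [0.544, 0.2896, 0.0859]
ee_rot: [[0.824, 0.298, 0.482], [0.406, -0.904, -0.135], [0.396, 0.307, -0.866]]
wrist_force: [1.1, -2.8, 2.5]
width: 0.012
```

```bash
python3 st.py
python3 - <<'E'
from h import *
s=r.sense();print(s["joint_positions"])
im,c=shot("wrist","w9")
cv2.imwrite("pics/w9b.png",cv2.resize(im,(800,600),interpolation=cv2.INTER_CUBIC))
im,c=shot("side","s9"); crop(im,160,215,240,275,10,"pics/s9c.png")
E
```

```text
[0.5439578  0.28964529 0.08586321] 0.012003707433809813 [ 1.13492194 -2.8025818   2.48291539] [-0.56335759 -0.30532291 -0.04189478] 9.9833
u,y,n [  5.85784027 142.53281832  -0.43383319]
F u,y,n 2.837198489642721 -2.397358473705604 1.228966426296014
rot err [ 2.57541555e-04  1.65907015e-03 -2.48399382e+00]
from hinge 25.97187349456895 0.7520396920058993
guard inner,outer est (np.float64(0.05701810353380554), np.float64(2.9084810131043444))
[ 0.60460848  0.35871368  1.9390564  -0.72527279  0.6190964   2.34234774]
```

View pics/w9b.png

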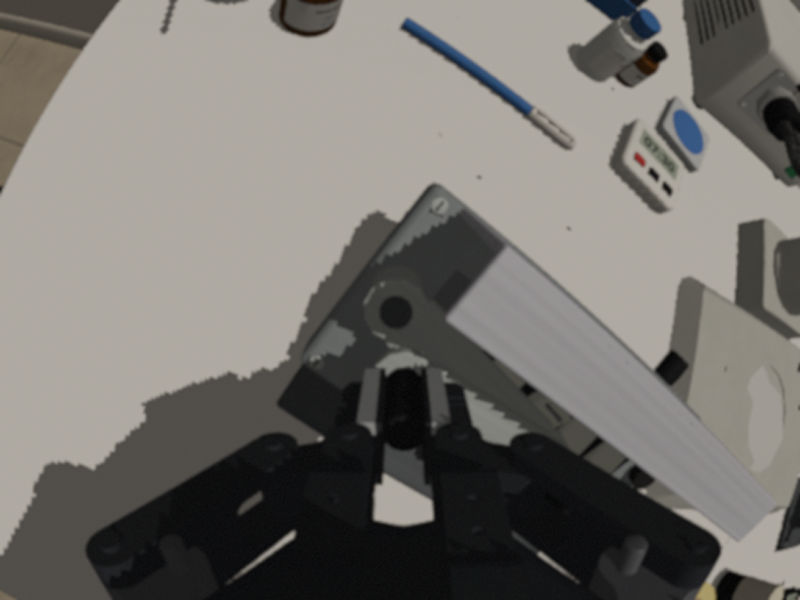

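View pics/s9c.png

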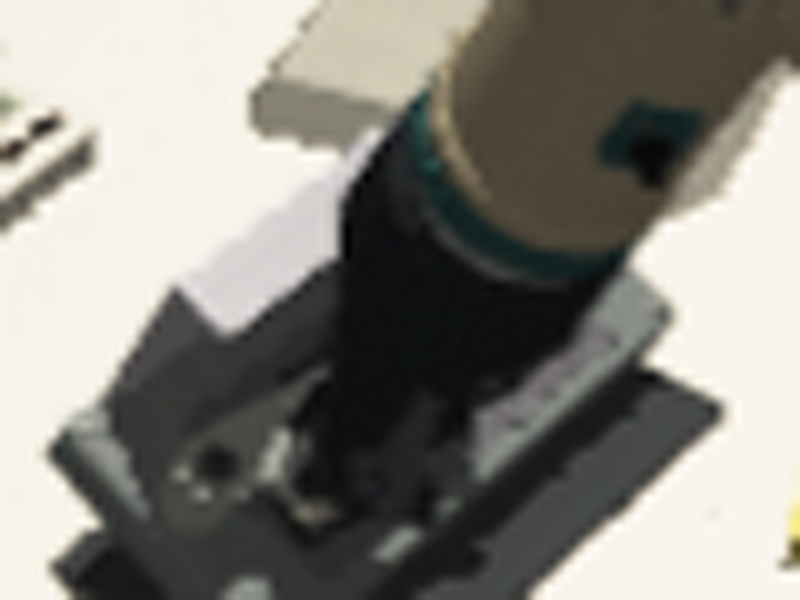

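Emit:
{"fn": "play_rows", "kwargs": {
  "targets": [3.7, 2.2, 0, 0, 0, 0.06, 0, 3.7, 2.2, 0, 0, 0, 0.06, 0, 0, 0, 0, 0, 0, 0, 0, 0, 0, 0, 0, 0, 0, 0.5, 0, 0, 0, 0, 0, 0, 0.5, 0, 0, 0, 0, 0, 0, 0.5, 0, 0, -15, 0, 0, 0, 0.5, 0, 0, -20, 0, 0, 0, 0.5, 0, 0, -20, 0, 0, 0, 0.5, 0, 0, -15, 0, 0, 0, 0.5]
}}

```text
time: 10.92
tool_pos: [0.5154, 0.2991, 0.1504]
ee_rot: [[0.854, 0.2, 0.48], [0.296, -0.946, -0.132], [0.428, 0.255, -0.867]]
wrist_force: [0.8, 0.2, 0.2]
width: 0.0427
```

```bash
python3 st.py
python3 - <<'E'
from h import *
s=r.sense();print(s["joint_positions"])
x,y,u,n=frame(np.radians(-15.5))
T0=np.array([.50077,.15371,.08331])
# inner knob assumed (14.3,72)
plan(T0+.0145*u+.072*y+.045*n,toolR(np.radians(-15.5)))
E
```

```text
[0.5154418  0.2990955  0.15039853] 0.04274671525220826 [0.79133166 0.24927064 0.24815308] [ 0.08506286  0.22539574 -0.00960619] 10.9167
u,y,n [ 12.14097519 144.01876527  70.45756448]
F u,y,n 0.7267753213146875 0.4516789705828795 -0.13306143266104326
rot err [-2.51859498e-03 -1.72188344e-03 -2.60215882e+00]
from hinge 20.90222039264405 0.5802349598905641
guard inner,outer est (np.float64(0.10933583107929606), np.float64(3.0094993882213252))
[ 0.65233536  0.25765026  1.886789   -0.61235743  0.76181541  2.35447995]
n 22 dist 76.42221626026871 rot [-2.51859498e-03 -1.72188344e-03 -2.60215882e+00]
[-1.6, 2.9, 1.2, -0.0, -0.0, -0.118]
[-1.9, 2.7, 1.2, -0.0, -0.0, -0.118]
[-2.2, 2.4, 1.2, -0.0, -0.0, -0.118]
[-2.5, 2.1, 1.2, -0.0, -0.0, -0.118]
[-2.7, 1.8, 1.2, -0.0, -0.0, -0.118]
[-2.9, 1.5, 1.2, -0.0, -0.0, -0.118]
[-3.1, 1.1, 1.2, -0.0, -0.0, -0.118]
[-3.2, 0.8, 1.2, -0.0, -0.0, -0.118]
[-3.3, 0.4, 1.2, -0.0, -0.0, -0.118]
[-3.3, 0.0, 1.2, -0.0, -0.0, -0.118]
[-3.3, -0.4, 1.2, -0.0, -0.0, -0.118]
[-3.2, -0.8, 1.2, -0.0, -0.0, -0.118]
[-3.1, -1.1, 1.2, -0.0, -0.0, -0.118]
[-2.9, -1.5, 1.2, -0.0, -0.0, -0.118]
[-2.7, -1.8, 1.2, -0.0, -0.0, -0.118]
[-2.5, -2.1, 1.2, -0.0, -0.0, -0.118]
[-2.2, -2.4, 1.2, -0.0, -0.0, -0.118]
[-1.9, -2.7, 1.2, -0.0, -0.0, -0.118]
[-1.6, -2.9, 1.2, -0.0, -0.0, -0.118]
[-1.2, -3.0, 1.2, -0.0, -0.0, -0.118]
[-0.9, -3.2, 1.2, -0.0, -0.0, -0.118]
[-0.5, -3.2, 1.2, -0.0, -0.0, -0.118]
```

Emit:
{"fn": "play_rows", "kwargs": {
  "targets": [-1.6, 2.9, 1.2, 0, 0, -0.118, 0.5, -1.9, 2.7, 1.2, 0, 0, -0.118, 0.5, -2.2, 2.4, 1.2, 0, 0, -0.118, 0.5, -2.5, 2.1, 1.2, 0, 0, -0.118, 0.5, -2.7, 1.8, 1.2, 0, 0, -0.118, 0.5, -2.9, 1.5, 1.2, 0, 0, -0.118, 0.5, -3.1, 1.1, 1.2, 0, 0, -0.118, 0.5, -3.2, 0.8, 1.2, 0, 0, -0.118, 0.5, -3.3, 0.4, 1.2, 0, 0, -0.118, 0.5, -3.3, 0, 1.2, 0, 0, -0.118, 0.5, -3.3, -0.4, 1.2, 0, 0, -0.118, 0.5]
}}

```text
time: 11.83
tool_pos: [0.5133, 0.2617, 0.1384]
ee_rot: [[0.032, 0.877, 0.48], [0.99, 0.036, -0.133], [-0.134, 0.48, -0.867]]
wrist_force: [-0.4, -0.5, -0.6]
width: 0.0428
```

Emit:
{"fn": "play_rows", "kwargs": {
  "targets": [-3.2, -0.8, 1.2, 0, 0, -0.118, 0.5, -3.1, -1.1, 1.2, 0, 0, -0.118, 0.5, -2.9, -1.5, 1.2, 0, 0, -0.118, 0.5, -2.7, -1.8, 1.2, 0, 0, -0.118, 0.5, -2.5, -2.1, 1.2, 0, 0, -0.118, 0.5, -2.2, -2.4, 1.2, 0, 0, -0.118, 0.5, -1.9, -2.7, 1.2, 0, 0, -0.118, 0.5, -1.6, -2.9, 1.2, 0, 0, -0.118, 0.5, -1.2, -3, 1.2, 0, 0, -0.118, 0.5, -0.9, -3.2, 1.2, 0, 0, -0.118, 0.5, -0.5, -3.2, 1.2, 0, 0, -0.118, 0.5, 0, 0, 0, 0, 0, 0, 0.5]
}}

```text
time: 12.83
tool_pos: [0.5106, 0.2245, 0.1273]
ee_rot: [[-0.835, 0.271, 0.479], [0.236, 0.962, -0.134], [-0.497, 0.001, -0.867]]
wrist_force: [-0.4, -0.0, 0.4]
width: 0.0425
```

Emit:
{"fn": "play_rows", "kwargs": {
  "targets": [0, 0, 0, 0, 0, 0, 0.5, 0, 0, 0, 0, 0, 0, 0.5]
}}

```text
time: 13.0
tool_pos: [0.5113, 0.2251, 0.1279]
ee_rot: [[-0.833, 0.275, 0.48], [0.24, 0.961, -0.133], [-0.498, 0.004, -0.867]]
wrist_force: [-0.8, 0.3, 0.4]
width: 0.0427
```

```bash
python3 st.py
python3 - <<'E'
from h import *
s=r.sense();print(s["joint_positions"])
im,c=shot("wrist","w10")
for h in (-.02,-.01,0,.01,0.02): print(proj("wrist",s["tool_pos"]+s["ee_rot"]@[0,0,h],c)*800/512)
cv2.imwrite("pics/w10b.png",cv2.resize(im,(800,600),interpolation=cv2.INTER_CUBIC))
E
```

```text
[0.51128997 0.22511076 0.12792528] 0.042683529196299946 [-0.8011636   0.30008625  0.41501814] [ 0.07179955  0.2802468  -0.00876121] 13.0
u,y,n [14.56220202 71.61528394 43.10979476]
F u,y,n -0.5305352770988667 0.07507058833338248 0.7855263563334831
rot err [-6.30400709e-05 -1.77551345e-03 -9.00835235e-03]
from hinge 90.33794315073223 0.10021196326433694
guard inner,outer est (np.float64(-0.7211782440823673), np.float64(1.9771880701017919))
[ 0.52245522  0.21531196  2.02277219 -0.65277199  0.62456141 -0.28485368]
[397.04687361 420.73373798]
[397.36880058 404.38293884]
[397.65886411 389.76919391]
[397.92104242 376.65446282]
[398.15878679 364.83737901]
```

View pics/w10b.png

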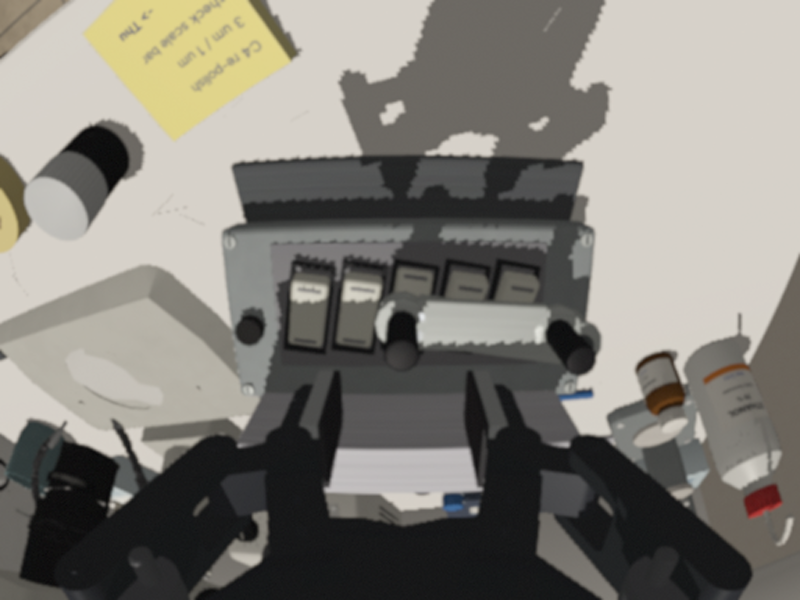

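Emit:
{"fn": "play_rows", "kwargs": {
  "targets": [5, 1, 0, 0, 0, 0, 0.5, 0, 0, 10, 0, 0, 0, 0.5, 0, 0, 14, 0, 0, 0, 0.5, 0, 0, 12, 0, 0, 0, 0.5, 0, 0, 6, 0, 0, 0, 0.5, 0, 0, 0, 0, 0, 0, 0.5, 0, 0, 0, 0, 0, 0, 0.5]
}}

```text
time: 13.63
tool_pos: [0.5275, 0.221, 0.0885]
ee_rot: [[-0.834, 0.274, 0.479], [0.238, 0.962, -0.135], [-0.498, 0.002, -0.867]]
wrist_force: [-0.5, -0.1, 0.0]
width: 0.0429
```

```bash
python3 st.py
python3 - <<'E'
from h import *
s=r.sense()
im,c=shot("wrist","w11")
for h in (-.03,-.02,-.01,0): print(proj("wrist",s["tool_pos"]+s["ee_rot"]@[0,0,h],c)*800/512)
cv2.imwrite("pics/w11b.png",cv2.resize(im,(800,600),interpolation=cv2.INTER_CUBIC))
E
```

```text
[0.52749162 0.22103231 0.08846364] 0.04288679680281843 [-0.5210192  -0.06316625  0.01703674] [0.03608309 0.22613303 0.03869583] 13.6333
u,y,n [ 9.29601293 72.01486657  0.58385093]
F u,y,n -0.4116680852773764 -0.20010524470531552 0.25734901005874755
rot err [-0.00154076 -0.0025145  -0.00680929]
from hinge 90.62115178360109 0.15850669823136504
guard inner,outer est (np.float64(-0.6614989810477312), np.float64(1.9728869931618895))
[396.69575101 439.05190113]
[397.05265654 420.68649421]
[397.3733125  404.33842763]
[397.66224143 389.72715751]
```

View pics/w11b.png

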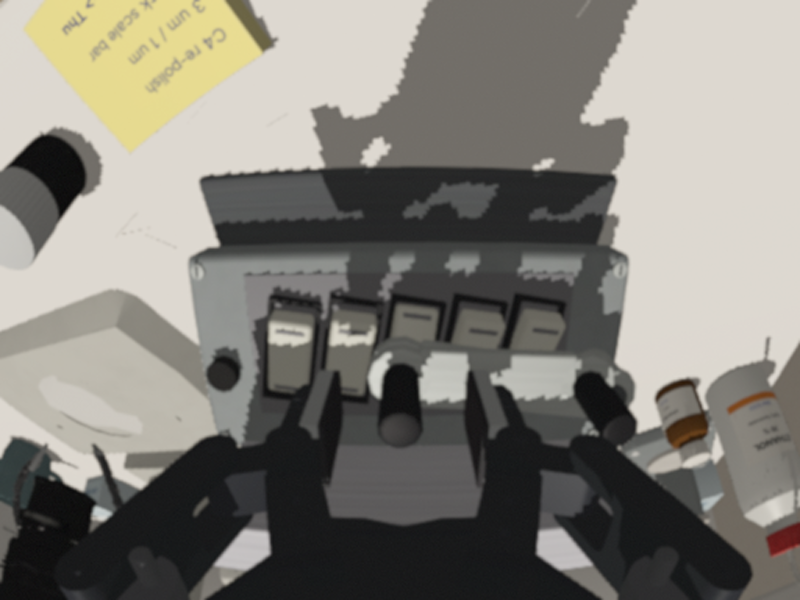

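Emit:
{"fn": "play_rows", "kwargs": {
  "targets": [0, 0.5, 0, 0, 0, 0, 0, 0, 0, 0, 0, 0, 0, 0, 0, 0, 0, 0, 0, 0, 0, 0, 0, 0, 0, 0, 0, 0, 0, 0, 0, 0, 0, 0, 0, 7.1, 1.4, 0, 0, 0, 0.08, 0, 7.1, 1.4, 0, 0, 0, 0.08, 0, 7.1, 1.4, 0, 0, 0, 0.08, 0, 7.1, 1.4, 0, 0, 0, 0.08, 0, 7.1, 1.4, 0, 0, 0, 0.08, 0, 7.1, 1.4, 0, 0, 0, 0.08, 0]
}}

```text
time: 14.6
tool_pos: [0.4984, 0.2454, 0.0698]
ee_rot: [[-0.609, 0.631, 0.48], [0.658, 0.74, -0.137], [-0.442, 0.232, -0.866]]
wrist_force: [-1.6, -5.2, 5.6]
width: 0.0119
```

```bash
python3 st.py; python3 -c "
from h import *
print(r.sense()['joint_positions'])"
```

```text
[0.49837909 0.24544787 0.06983548] 0.011879060493291268 [-1.57761857 -5.15376265  5.55435566] [-0.62803576  0.1742785  -0.41739528] 14.6
u,y,n [-29.96391471  87.76246538   1.74063804]
F u,y,n 2.653372453151757 -5.387922860509199 4.881692166659554
rot err [-4.26876976e-03  6.89202195e-05 -4.91142052e-01]
from hinge 91.13899807747198 0.6282338457505132
guard inner,outer est (np.float64(-0.18922324104405452), np.float64(1.9650080371246745))
[ 0.58122217  0.30984073  2.08818824 -0.82878006  0.5389315   0.45426099]
```

Swinging as planned (hinge angle 0.63). Continue.

Emit:
{"fn": "play_rows", "kwargs": {
  "targets": [7.1, 1.4, 0, 0, 0, 0.08, 0, 7.1, 1.4, 0, 0, 0, 0.08, 0, 7.1, 1.4, 0, 0, 0, 0.08, 0, 7.1, 1.4, 0, 0, 0, 0.08, 0, 7.1, 1.4, 0, 0, 0, 0.08, 0, 7.1, 1.4, 0, 0, 0, 0.08, 0, 7.1, 1.4, 0, 0, 0, 0.08, 0, 7.1, 1.4, 0, 0, 0, 0.08, 0, 7.1, 1.4, 0, 0, 0, 0.08, 0, 7.1, 1.4, 0, 0, 0, 0.08, 0, 7.1, 1.4, 0, 0, 0, 0.08, 0, 0, 0, 0, 0, 0, 0, 0]
}}

```text
time: 15.6
tool_pos: [0.487, 0.3212, 0.0517]
ee_rot: [[0.095, 0.872, 0.48], [0.99, -0.034, -0.135], [-0.101, 0.489, -0.867]]
wrist_force: [-2.5, -2.2, 4.5]
width: 0.0123
```

```bash
python3 st.py; python3 -c "
from h import *
print(r.sense()['joint_positions'])
im,c=shot('wrist','w12')
cv2.imwrite('pics/w12b.png',cv2.resize(im,(800,600),interpolation=cv2.INTER_CUBIC))
"
```

```text
[0.48702798 0.32115944 0.05173503] 0.012255062980149813 [-2.53564834 -2.17795944  4.53297053] [-0.23409256  0.24075124 -0.47133926] 15.6
u,y,n [-66.00928488 157.68698208   1.65084573]
F u,y,n 0.6544711076227601 -2.776370583266974 4.856364443276707
rot err [-1.93297211e-03 -1.40506263e-04 -1.36948652e+00]
from hinge 89.69037319112809 1.528270386683946
guard inner,outer est (np.float64(0.7037391804241842), np.float64(1.9870020073987185))
[ 0.7268165   0.39020781  2.01073529 -0.82759795  0.60672224  1.45899028]
```

View pics/w12b.png

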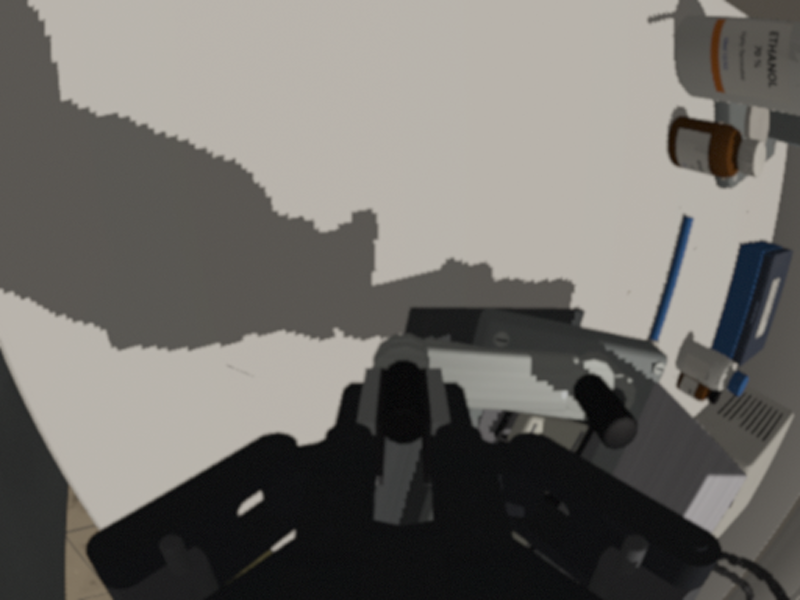

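Emit:
{"fn": "play_rows", "kwargs": {
  "targets": [0, 0, 0, 0, 0, 0, 0.5, 0, 0, 0, 0, 0, 0, 0.5, 0, 0, 0, 0, 0, 0, 0.5, 0, 0, -15, 0, 0, 0, 0.5, 0, 0, -25, 0, 0, 0, 0.5, 0, 0, -30, 0, 0, 0, 0.5, 0, 0, -30, 0, 0, 0, 0.5]
}}

```text
time: 16.23
tool_pos: [0.4384, 0.3342, 0.1381]
ee_rot: [[0.092, 0.873, 0.479], [0.99, -0.031, -0.134], [-0.102, 0.487, -0.867]]
wrist_force: [0.7, 0.4, 1.7]
width: 0.0429
```

```bash
python3 -c "
from h import *
def TR(tilt,yaw):
    c,s=np.cos(yaw),np.sin(yaw);X=np.array([c,s,0]);Z=np.array([0,0,1.]);a=np.radians(tilt)
    z=X*np.sin(a)-Z*np.cos(a);y=np.array([-s,c,0]);return np.array([np.cross(y,z),y,z]).T
print(r.sense()['tool_pos'],r.sense()['joint_positions'])
plan([.34,.20,.30],TR(28,-.1),wmax=.118)
"
```

```text
[0.4384327  0.33422651 0.13811613] [ 0.81811584  0.24402648  1.94580425 -0.65610778  0.80912745  1.3121306 ]
n 13 dist 232.18987555041508 rot [-0.04962521  0.08555326 -1.51424755]
[-12.2, -0.2, -13.0, -0.004, 0.007, -0.116]
[-12.0, -1.6, -13.1, -0.004, 0.007, -0.116]
[-11.7, -2.9, -13.2, -0.004, 0.007, -0.116]
[-11.2, -4.2, -13.3, -0.004, 0.007, -0.116]
[-10.5, -5.4, -13.4, -0.004, 0.007, -0.116]
[-9.7, -6.5, -13.5, -0.004, 0.007, -0.116]
[-8.8, -7.6, -13.6, -0.004, 0.007, -0.116]
[-7.8, -8.5, -13.7, -0.004, 0.007, -0.116]
[-6.7, -9.3, -13.7, -0.004, 0.007, -0.116]
[-5.5, -9.9, -13.8, -0.004, 0.007, -0.116]
[-4.2, -10.4, -13.9, -0.004, 0.007, -0.116]
[-2.8, -10.8, -13.9, -0.004, 0.007, -0.116]
[-1.5, -11.0, -14.0, -0.004, 0.007, -0.116]
```

Emit:
{"fn": "play_rows", "kwargs": {
  "targets": [-12.2, -0.2, -13, -0.004, 0.007, -0.116, 0.7, -12, -1.6, -13, -0.004, 0.007, -0.116, 0.7, -11.7, -2.9, -13.2, -0.004, 0.007, -0.116, 0.7, -11.2, -4.2, -13.3, -0.004, 0.007, -0.116, 0.7, -10.5, -5.4, -13.4, -0.004, 0.007, -0.116, 0.7, -9.7, -6.5, -13.5, -0.004, 0.007, -0.116, 0.7, -8.8, -7.6, -13.6, -0.004, 0.007, -0.116, 0.7, -7.8, -8.5, -13.7, -0.004, 0.007, -0.116, 0.7, -6.7, -9.3, -13.7, -0.004, 0.007, -0.116, 0.7, -5.5, -9.9, -13.8, -0.004, 0.007, -0.116, 0.7, -4.2, -10.4, -13.9, -0.004, 0.007, -0.116, 0.7, -4, -22, -28, -0.008, 0.014, -0.116, 0.7]
}}

```text
time: 17.23
tool_pos: [0.3404, 0.2019, 0.2947]
ee_rot: [[-0.859, 0.209, 0.467], [0.215, 0.976, -0.042], [-0.464, 0.064, -0.883]]
wrist_force: [0.8, -0.6, 0.4]
width: 0.0595
```

```bash
cat >> h.py <<'E'
def TR(tilt,yaw):
    c,s=np.cos(yaw),np.sin(yaw);X=np.array([c,s,0]);Z=np.array([0,0,1.]);a=np.radians(tilt)
    z=X*np.sin(a)-Z*np.cos(a);y=np.array([-s,c,0]);return np.array([np.cross(y,z),y,z]).T
E
python3 -c "
from h import *
print(r.sense()['tool_pos'],r.sense()['joint_positions'])
plan([.36,-.22,.28],TR(27,-.05),wmax=.118)
"
```

```text
[0.34036233 0.20187408 0.29468455] [ 0.65206852 -0.21833688  1.96938772 -0.37412507  1.04906571 -0.55956469]
n 11 dist 422.5861038222074 rot [-0.01723489  0.01802311 -0.17276891]
[-9.2, -37.1, 3.6, -0.002, 0.002, -0.016]
[-8.6, -37.3, 3.6, -0.002, 0.002, -0.016]
[-8.0, -37.4, 3.5, -0.002, 0.002, -0.016]
[-7.4, -37.5, 3.4, -0.002, 0.002, -0.016]
[-6.8, -37.7, 3.3, -0.002, 0.002, -0.016]
[-6.2, -37.8, 3.3, -0.002, 0.002, -0.016]
[-5.7, -37.9, 3.2, -0.002, 0.002, -0.016]
[-5.1, -38.0, 3.1, -0.002, 0.002, -0.016]
[-4.5, -38.0, 3.1, -0.002, 0.002, -0.016]
[-3.9, -38.1, 3.0, -0.002, 0.002, -0.016]
[-3.3, -38.2, 2.9, -0.002, 0.002, -0.016]
```

Emit:
{"fn": "play_rows", "kwargs": {
  "targets": [-5, -30, 3, -0.002, 0.002, -0.016, 0.7, -8, -38, 3.5, -0.002, 0.002, -0.016, 0.7, -8, -38, 3.5, -0.002, 0.002, -0.016, 0.7, -7.5, -38, 3.5, -0.002, 0.002, -0.016, 0.7, -7, -38, 3.5, -0.002, 0.002, -0.016, 0.7, -6, -38, 3.3, -0.002, 0.002, -0.016, 0.7, -6, -38, 3.2, -0.002, 0.002, -0.016, 0.7, -5, -38, 3, -0.002, 0.002, -0.016, 0.7, -5, -38, 3, -0.002, 0.002, -0.016, 0.7, -4, -38, 3, -0.002, 0.002, -0.016, 0.7, -3.5, -34, 3, -0.002, 0.002, -0.016, 0.7, 0, -12, 0, 0, 0, 0, 0.7]
}}

```text
time: 18.23
tool_pos: [0.3465, -0.1424, 0.2764]
ee_rot: [[-0.893, 0.094, 0.439], [0.091, 0.995, -0.028], [-0.44, 0.015, -0.898]]
wrist_force: [0.7, 0.3, 0.4]
width: 0.0597
```

Emit:
{"fn": "play_rows", "kwargs": {
  "targets": [0, 0, 0, 0, 0, 0, 0.7, 0, 0, 0, 0, 0, 0, 0.7, 0, 0, 0, 0, 0, 0, 0.7, 0, 0, 0, 0, 0, 0, 0.7, 0, 0, 0, 0, 0, 0, 0.7]
}}

```text
time: 18.65
tool_pos: [0.3468, -0.135, 0.2762]
ee_rot: [[-0.894, 0.085, 0.439], [0.084, 0.996, -0.021], [-0.439, 0.019, -0.898]]
wrist_force: [-0.5, -0.0, 0.1]
width: 0.06
```

Run:
```python
from h import *
s=r.sense();print(s["tool_pos"],s["joint_positions"],s["dq"])
im,c=shot("wrist","w13")
cv2.imwrite("pics/w13b.png",cv2.resize(im,(800,600),interpolation=cv2.INTER_CUBIC))
im,c=shot("top","t13");crop(im,100,150,320,230,3.6,"pics/t13c.png")
im,c=shot("side","s13"); crop(im,150,205,250,280,8,"pics/s13c.png")
```

```text
[ 0.34681307 -0.13502857  0.27615784] [-0.91123984 -0.30409808  2.05309652  0.38175305  1.11503847 -2.51454145] [-0.00056438  0.00132236 -0.00280026  0.00138215 -0.00188797 -0.00222493]
```

View pics/w13b.png

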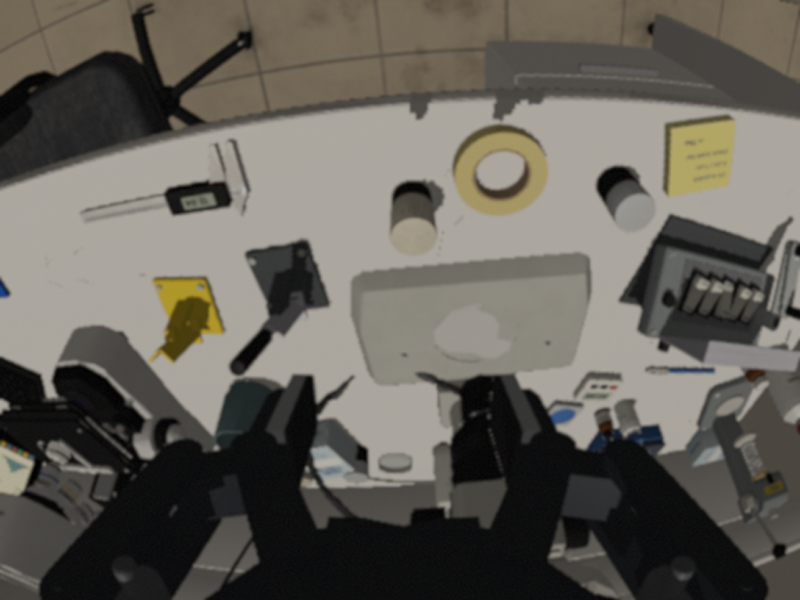

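View pics/t13c.png

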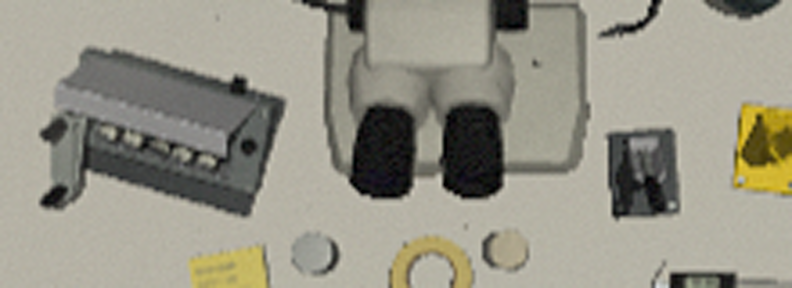

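View pics/s13c.png

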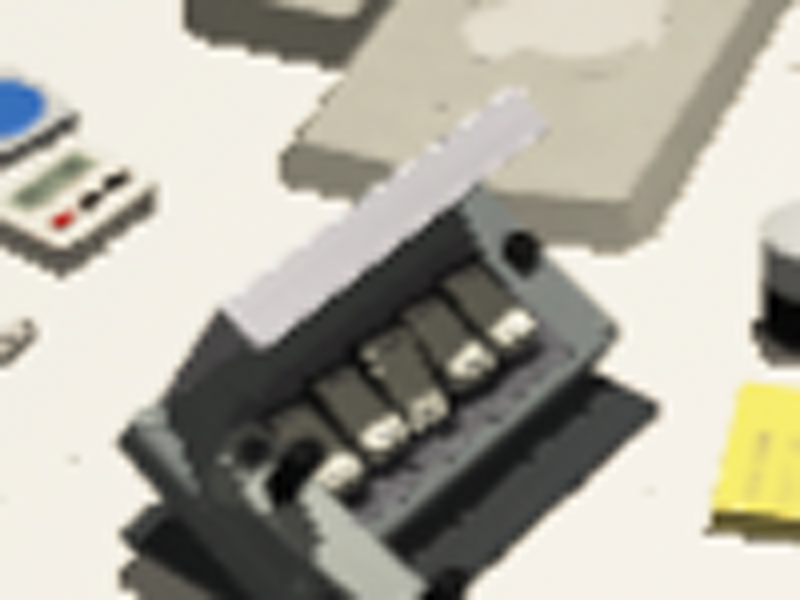

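Run:
```python
from h import *
im,c=load("w13"); crop(im,130,130,250,250,6,"pics/w13c.png")
im,c=load("t13"); crop(im,255,175,305,215,15,"pics/t13r.png")
```

```text
(no output)
```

View pics/w13c.png

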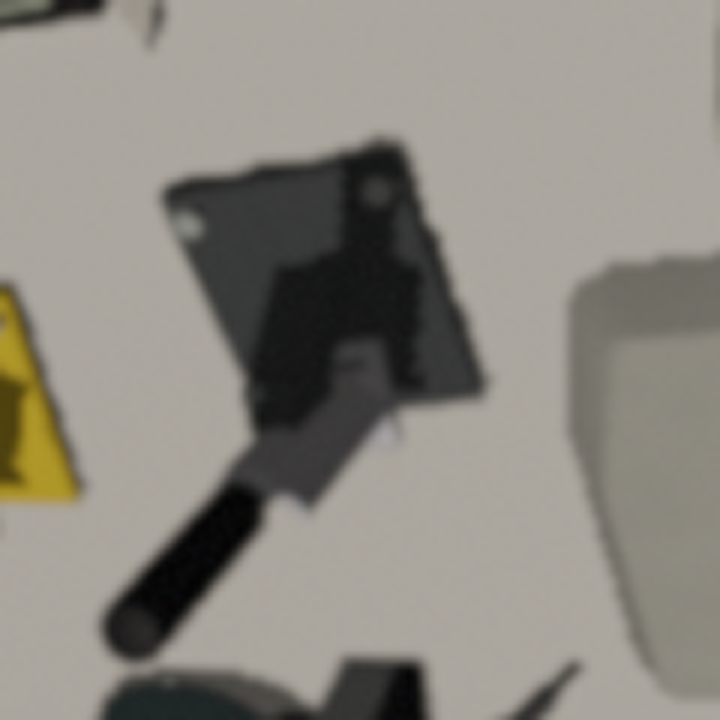

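View pics/t13r.png

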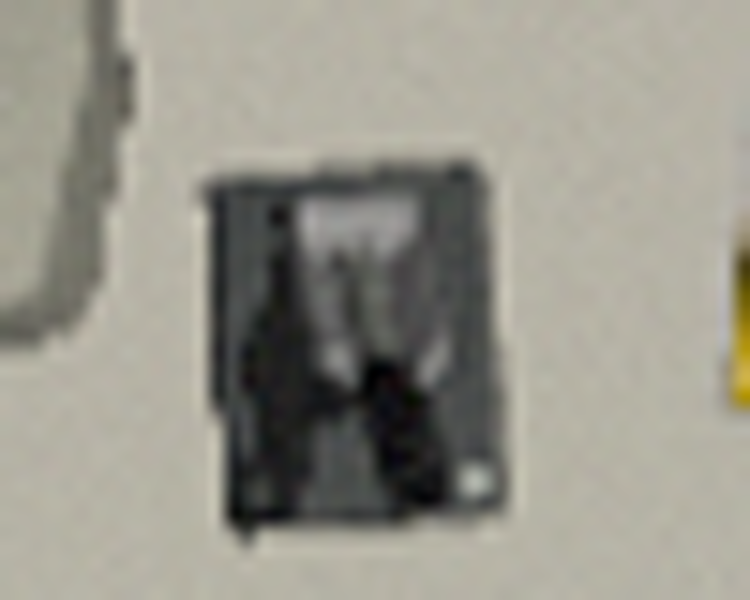

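Run:
```python
from h import *
im,cw=load("w13"); im,ct=load("t13")
W=lambda a,b:(130+(a-2.5)/6,130+(b-2.5)/6)
T=lambda a,b:(255+(a-7)/15,175+(b-7)/15)
q=[onplane("wrist",W(*p),.006,cw) for p in [(165,190),(400,143),(487,390)]]
print("wrist",q)
q2=[onplane("top",T(*p),.006,ct) for p in [(207,180),(487,165),(505,512),(230,525)]]
print("top",q2)
def yw(a): return np.degrees(np.arctan2(a[1],a[0]))
print("yaw wrist",yw(q[2]-q[1]),yw(q[1]-q[0])-90,np.linalg.norm(q[2]-q[1]),np.linalg.norm(q[1]-q[0]),"centre",(q[0]+q[2])/2)
print("yaw top",yw(q2[0]-q2[3]),yw(q2[1]-q2[2]),yw(q2[0]-q2[1])-90,"centre",sum(q2)/4)
print(tri([ray("wrist",W(130,632),cw),ray("top",T(430,490),ct)]))
```

```text
wrist [array([ 0.47946604, -0.30027832,  0.006     ]), array([ 0.47232752, -0.23330139,  0.006     ]), array([ 0.56113253, -0.22744342,  0.006     ])]
top [array([ 0.56142413, -0.23114086,  0.006     ]), array([ 0.56637492, -0.30158685,  0.006     ]), array([ 0.47897938, -0.3064946 ,  0.006     ]), array([ 0.47469157, -0.2377925 ,  0.006     ])]
yaw wrist 3.7740163609776016 6.083717218268987 0.08899801220411134 0.06735627237898105 centre [ 0.52029928 -0.26386087  0.006     ]
yaw top 4.385511366083362 3.2140991597208792 4.020018179469503 centre [ 0.5203675 -0.2692537  0.006    ]
(array([ 0.47312536, -0.27250445,  0.15914073]), [np.float64(0.0030125447546565116), np.float64(0.003012544754656484)])
```

Run:
```python
from h import *
im,cw=load("w13")
W=lambda a,b:(130+(a-2.5)/6,130+(b-2.5)/6)
E_=onplane("wrist",W(130,632),.158,cw);print("end",E_)
yaw=np.radians(4.2)
R0=TR(27,yaw); d=-R0[:,2]
print("tip est",E_-.154*d)
# tool rotated +90 about z
Rt=R0@Ro.from_rotvec([0,0,np.pi/2]).as_matrix()
plan(E_+.10*d,Rt,wmax=.118)
plan(E_+.015*d,Rt,wmax=.118)
```

```text
end [ 0.47581526 -0.27056248  0.158     ]
tip est [ 0.54554204 -0.26544207  0.020785  ]
n 13 dist 164.25267170105104 rot [-0.05324058  0.03065495  1.42024572]
[-5.7, -10.1, 5.1, -0.004, 0.002, 0.109]
[-6.7, -9.4, 5.0, -0.004, 0.002, 0.109]
[-7.7, -8.7, 5.0, -0.004, 0.002, 0.109]
[-8.7, -7.8, 4.9, -0.004, 0.002, 0.109]
[-9.5, -6.8, 4.9, -0.004, 0.002, 0.109]
[-10.2, -5.8, 4.8, -0.004, 0.002, 0.109]
[-10.7, -4.6, 4.8, -0.004, 0.002, 0.109]
[-11.2, -3.5, 4.7, -0.004, 0.002, 0.109]
[-11.5, -2.2, 4.7, -0.004, 0.002, 0.109]
[-11.7, -1.0, 4.6, -0.004, 0.002, 0.109]
[-11.8, 0.3, 4.6, -0.004, 0.002, 0.109]
[-11.7, 1.5, 4.6, -0.004, 0.002, 0.109]
[-11.4, 2.8, 4.6, -0.004, 0.002, 0.109]
n 13 dist 210.42085391810966 rot [-0.05324058  0.03065495  1.42024572]
[-5.7, -9.7, 11.6, -0.004, 0.002, 0.109]
[-6.8, -9.1, 11.5, -0.004, 0.002, 0.109]
[-7.8, -8.3, 11.5, -0.004, 0.002, 0.109]
[-8.7, -7.5, 11.4, -0.004, 0.002, 0.109]
[-9.5, -6.5, 11.4, -0.004, 0.002, 0.109]
[-10.1, -5.5, 11.3, -0.004, 0.002, 0.109]
[-10.7, -4.4, 11.3, -0.004, 0.002, 0.109]
[-11.2, -3.3, 11.3, -0.004, 0.002, 0.109]
[-11.5, -2.1, 11.2, -0.004, 0.002, 0.109]
[-11.7, -0.9, 11.2, -0.004, 0.002, 0.109]
[-11.7, 0.4, 11.2, -0.004, 0.002, 0.109]
[-11.6, 1.6, 11.1, -0.004, 0.002, 0.109]
[-11.4, 2.8, 11.1, -0.004, 0.002, 0.109]
```

Emit:
{"fn": "play_rows", "kwargs": {
  "targets": [-5.7, -10, 5, -0.004, 0.002, 0.109, 0.6, -6.7, -9.4, 5, -0.004, 0.002, 0.109, 0.6, -7.7, -8.7, 5, -0.004, 0.002, 0.109, 0.6, -8.7, -7.8, 5, -0.004, 0.002, 0.109, 0.6, -9.5, -6.8, 5, -0.004, 0.002, 0.109, 0.6, -10.2, -5.8, 5, -0.004, 0.002, 0.109, 0.6, -10.7, -4.6, 5, -0.004, 0.002, 0.109, 0.6, -11.2, -3.5, 4.7, -0.004, 0.002, 0.109, 0.6, -11.5, -2.2, 4.7, -0.004, 0.002, 0.109, 0.6, -11.7, -1, 4.6, -0.004, 0.002, 0.109, 0.6, -11.8, 0.3, 4.6, -0.004, 0.002, 0.109, 0.6, -11.7, 1.5, 4.6, -0.004, 0.002, 0.109, 0.6]
}}

```text
time: 19.8
tool_pos: [0.4247, -0.2645, 0.2489]
ee_rot: [[-0.164, 0.877, 0.451], [0.985, 0.17, 0.027], [-0.053, 0.449, -0.892]]
wrist_force: [0.2, -0.9, -0.4]
width: 0.0513
```

Emit:
{"fn": "play_rows", "kwargs": {
  "targets": [-11.4, 2.8, 4.6, -0.004, 0.002, 0.109, 0.6, 0, 0, 0, 0, 0, 0, 0.6, 0, 0, 0, 0, 0, 0, 0.6, 0, 0, 0, 0, 0, 0, 0.6, 0, 0, 0, 0, 0, 0, 0.6]
}}

```text
time: 20.22
tool_pos: [0.4302, -0.2741, 0.2468]
ee_rot: [[-0.074, 0.888, 0.454], [0.997, 0.069, 0.029], [-0.005, 0.455, -0.89]]
wrist_force: [-0.5, 0.6, 0.0]
width: 0.0511
```

Run:
```python
from h import *
s=r.sense();print(s["tool_pos"],s["joint_positions"],s["dq"])
im,c=shot("wrist","w14")
cv2.imwrite("pics/w14b.png",cv2.resize(im,(800,600),interpolation=cv2.INTER_CUBIC))
for h in (0,.05,.1,.15,.25): print(h,proj("wrist",s["tool_pos"]+s["ee_rot"]@[0,0,h],c)*800/512)
print(Ro.from_matrix(s["ee_rot"].T@TR(27,np.radians(4.2))).as_rotvec())
```

```text
[ 0.43020861 -0.27405521  0.24679853] [-1.00155703  0.00709657  1.8978137   0.47815422  1.04725808 -1.28013537] [-0.00100361 -0.00341324 -0.00229587 -0.00036521 -0.00269749  0.0072234 ]
0 [398.52671518 395.07391926]
0.05 [399.52766844 339.93787561]
0.1 [400.179079   304.73400021]
0.15 [400.63184189 280.5645332 ]
0.25 [401.21530701 249.76659878]
[-0.00202343  0.0042481  -1.56746902]
```

View pics/w14b.png

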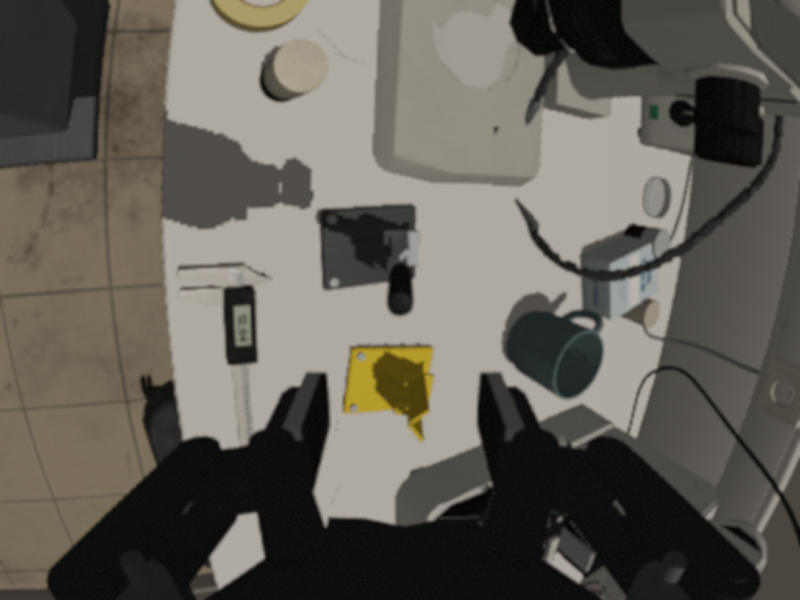

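Emit:
{"fn": "play_rows", "kwargs": {
  "targets": [0, 0, 15, 0, 0, 0, 0.6, 0, 0, 25, 0, 0, 0, 0.6, 0, 0, 25, 0, 0, 0, 0.6, 0, 0, 20, 0, 0, 0, 0.6, 0, 0, 0, 0, 0, 0, 0.6, 0, 0, 0, 0, 0, 0, 0.6, 0, 0, 0, 0, 0, 0, 0.6]
}}

```text
time: 20.85
tool_pos: [0.4692, -0.2728, 0.1722]
ee_rot: [[-0.073, 0.887, 0.455], [0.997, 0.067, 0.028], [-0.006, 0.456, -0.89]]
wrist_force: [0.2, -0.9, -0.1]
width: 0.0512
```

Run:
```python
from h import *
s=r.sense();print(s["tool_pos"],s["joint_positions"],s["dq"])
im,c=shot("wrist","w15")
cv2.imwrite("pics/w15b.png",cv2.resize(im,(800,600),interpolation=cv2.INTER_CUBIC))
for h in (0,.015,.05,.1,.15,.25): print(h,proj("wrist",s["tool_pos"]+s["ee_rot"]@[0,0,h],c)*800/512)
print(Ro.from_matrix(s["ee_rot"].T@TR(27,np.radians(4.2))).as_rotvec())
```

```text
[ 0.46921766 -0.27283712  0.17216407] [-0.91898765  0.121599    1.98022468  0.53551034  0.83687238 -1.31630791] [-0.00466885 -0.01337163 -0.01248738  0.00166954 -0.0035158   0.00161963]
0 [398.53282884 395.12853846]
0.015 [398.88400642 375.63870907]
0.05 [399.53412238 339.98139169]
0.1 [400.18571228 304.7707925 ]
0.15 [400.63857922 280.59697211]
0.25 [401.22215255 249.7938856 ]
[-0.00244915  0.00637706 -1.56861081]
```

View pics/w15b.png

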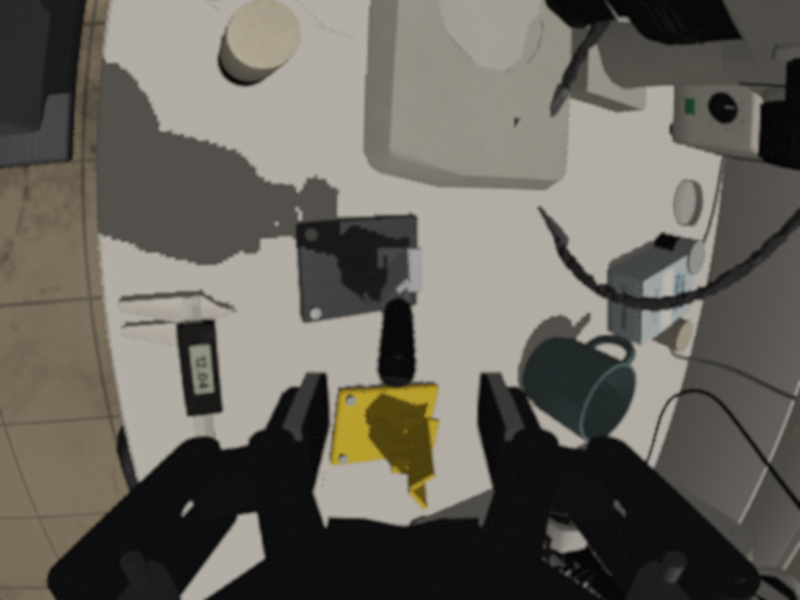

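Emit:
{"fn": "play_rows", "kwargs": {
  "targets": [0, -0.5, 15, 0, 0, 0, 0.6, 0, 0, 20, 0, 0, 0, 0.6, 0, 0, 20, 0, 0, 0, 0.6, 0, 0, 15, 0, 0, 0, 0.6, 0, 0, 0, 0, 0, 0, 0.6, 0, 0, 0, 0, 0, 0, 0.6]
}}

```text
time: 21.4
tool_pos: [0.5005, -0.2709, 0.1092]
ee_rot: [[-0.072, 0.888, 0.455], [0.997, 0.067, 0.028], [-0.005, 0.456, -0.89]]
wrist_force: [0.5, 0.7, -0.5]
width: 0.0512
```

Run:
```python
from h import *
s=r.sense();print(s["tool_pos"],s["joint_positions"],s["wrist_force"])
im,c=shot("wrist","w16")
cv2.imwrite("pics/w16b.png",cv2.resize(im,(800,600),interpolation=cv2.INTER_CUBIC))
for h in (-.06,-.055,-.05,0,.02): print(h,proj("wrist",s["tool_pos"]+s["ee_rot"]@[0,0,h],c)*800/512)
```

```text
[ 0.50053099 -0.27090202  0.10920198] [-0.85832615  0.23466765  2.02958308  0.62019316  0.67442802 -1.38377115] [ 0.46746273  0.67270719 -0.4671396 ]
-0.06 [396.44341977 516.30444498]
-0.055 [396.67733267 502.53549183]
-0.05 [396.89856968 489.59640897]
0 [398.5548658  395.10755463]
0.02 [399.01104607 369.76219775]
```

View pics/w16b.png

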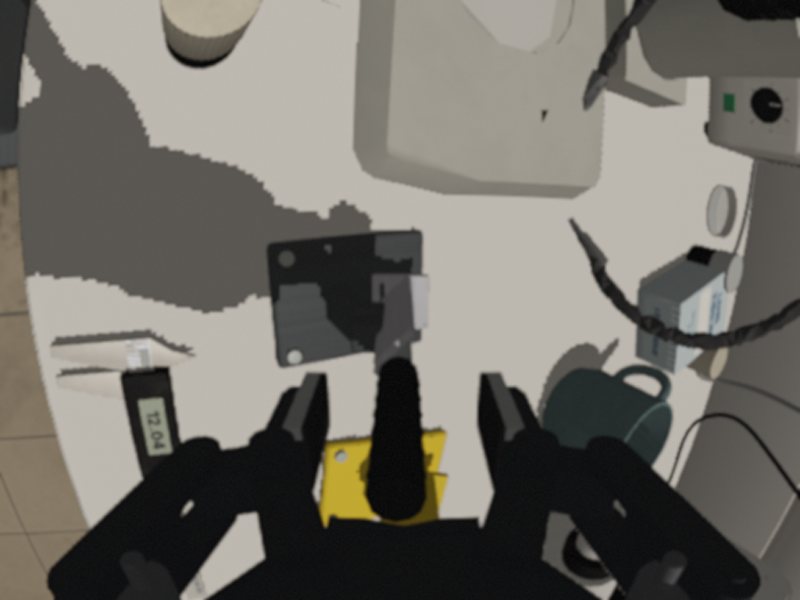

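Emit:
{"fn": "play_rows", "kwargs": {
  "targets": [0, 0, 0, 0, 0, 0, 0, 0, 0, 0, 0, 0, 0, 0, 0, 0, 0, 0, 0, 0, 0, 0, 0, 0, 0, 0, 0, 0, 0, 0, 0, 0, 0, 0, 0, 0, 0, 0, 0, 0, 0, 0]
}}

```text
time: 21.95
tool_pos: [0.5011, -0.2713, 0.1097]
ee_rot: [[-0.071, 0.887, 0.456], [0.997, 0.066, 0.027], [-0.006, 0.457, -0.889]]
wrist_force: [-1.5, 0.1, 7.0]
width: 0.0135
```

Run:
```python
from h import *
s=r.sense();print(s["tool_pos"],s["joint_positions"],s["wrist_force"],s["ft_torque"],s["width"],s["time"])
json.dump(dict(p=list(s["tool_pos"]),R=np.array(s["ee_rot"]).tolist()),open("grasp.json","w"))
im,c=shot("wrist","w17")
cv2.imwrite("pics/w17b.png",cv2.resize(im,(800,600),interpolation=cv2.INTER_CUBIC))
im,c=shot("top","t17");crop(im,255,175,305,215,15,"pics/t17r.png")
```

```text
[ 0.50114065 -0.27128047  0.10972474] [-0.8580957   0.23432548  2.02916289  0.62161042  0.67339573 -1.38413193] [-1.50017878  0.14440535  7.01513403] [ 0.10758018 -0.24267271  0.01557175] 0.013502702676229888 21.95
```

View pics/w17b.png

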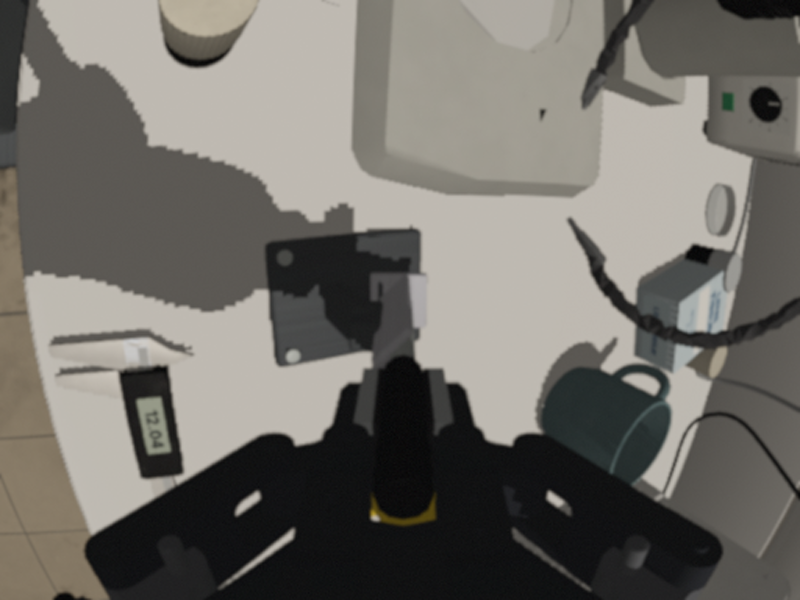

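Emit:
{"fn": "play_rows", "kwargs": {
  "targets": [0, 0, -8, 0, 0, 0, 0, 0, 0, -12, 0, 0, 0, 0, 0, 0, -18, 0, 0, 0, 0, 0, 0, -22, 0, 0, 0, 0, 0, 0, -25, 0, 0, 0, 0, 0, 0, -25, 0, 0, 0, 0, 0, 0, -25, 0, 0, 0, 0, 0, 0, 0, 0, 0, 0, 0, 0, 0, 0, 0, 0, 0, 0]
}}

```text
time: 22.8
tool_pos: [0.4387, -0.275, 0.2296]
ee_rot: [[-0.071, 0.888, 0.455], [0.997, 0.067, 0.026], [-0.007, 0.456, -0.89]]
wrist_force: [0.6, 0.5, -1.2]
width: 0.0139
```

Run:
```python
from h import *
s=r.sense();print(s["tool_pos"],s["joint_positions"],s["wrist_force"],s["ft_torque"],s["width"],s["time"])
im,c=shot("wrist","w18")
cv2.imwrite("pics/w18b.png",cv2.resize(im,(800,600),interpolation=cv2.INTER_CUBIC))
for h in (.08,.1,.12): print(h,proj("wrist",s["tool_pos"]+s["ee_rot"]@[0,0,h],c)*800/512)
print([onplane("top",p,.3) for p in [(205,204),(238,204)]])
plan([.34,-.25,.31],np.array(s["ee_rot"]))
```

```text
[ 0.43867189 -0.2750147   0.22964019] [-0.98365931  0.03069556  1.91975278  0.48806763  0.99600187 -1.28551476] [ 0.60660057  0.49700825 -1.19024167] [-0.06030352  0.30463763 -0.00416832] 0.01391308802838301 22.8
0.08 [400.00511521 317.16883706]
0.1 [400.23312599 304.76586488]
0.12 [400.4304482  294.08282901]
[array([ 0.46628144, -0.02944953,  0.3       ]), array([ 0.46779441, -0.12803305,  0.3       ])]
n 4 dist 130.25914693909183 rot [-0.00134747 -0.00244121 -0.00063106]
[7.7, -12.2, -29.2, -0.0, -0.001, -0.0]
[7.7, -12.2, -29.2, -0.0, -0.001, -0.0]
[7.7, -12.2, -29.2, -0.0, -0.001, -0.0]
[7.7, -12.1, -29.2, -0.0, -0.001, -0.0]
```

View pics/w18b.png

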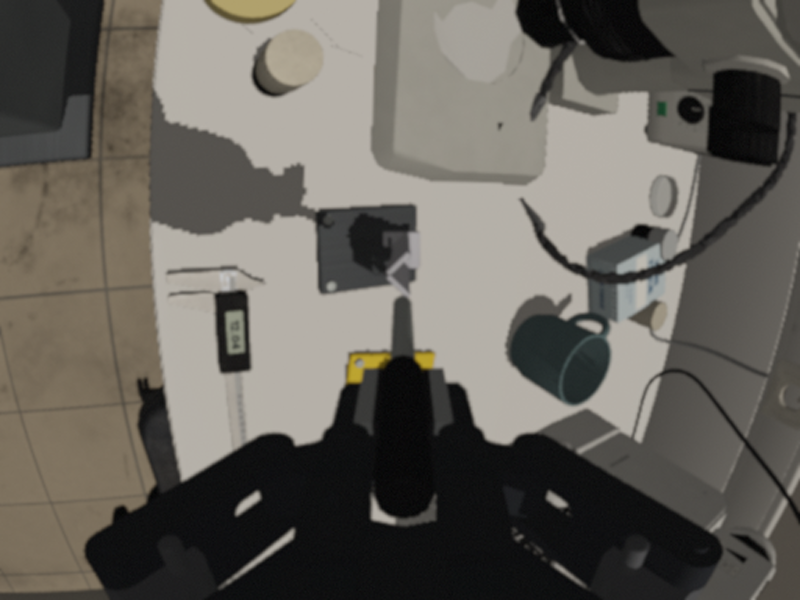

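Emit:
{"fn": "play_rows", "kwargs": {
  "targets": [5, -8, -20, 0, 0, 0, 0, 7.5, -12, -29, 0, 0, 0, 0, 7.5, -12, -29, 0, 0, 0, 0, 7.5, -12, -29, 0, 0, 0, 0, 3, -5, -10, 0, 0, 0, 0, 0, 0, 0, 0, 0, 0, 0]
}}

```text
time: 23.35
tool_pos: [0.3392, -0.2506, 0.3106]
ee_rot: [[-0.071, 0.888, 0.454], [0.997, 0.065, 0.027], [-0.005, 0.455, -0.89]]
wrist_force: [-0.3, -0.5, -0.3]
width: 0.0138
```

Run:
```python
from h import *
s=r.sense();print(s["tool_pos"],s["joint_positions"])
Rc=toolR(np.radians(-15.5))@Ro.from_rotvec([0,0,np.pi/2]).as_matrix()
plan([.34,.18,.31],Rc,vmax=25)
```

```text
[ 0.33919678 -0.25060604  0.31060506] [-1.20649762 -0.16248068  1.88418262  0.46755028  1.29894091 -1.37848676]
n 18 dist 430.6072142748638 rot [-0.04983919 -0.15838417  0.30231449]
[23.9, 1.6, 0.7, -0.003, -0.009, 0.017]
[23.9, 1.2, 0.5, -0.003, -0.009, 0.017]
[23.9, 0.8, 0.3, -0.003, -0.009, 0.017]
[23.9, 0.4, 0.1, -0.003, -0.009, 0.017]
[23.9, -0.0, -0.1, -0.003, -0.009, 0.017]
[23.9, -0.4, -0.3, -0.003, -0.009, 0.017]
[23.9, -0.8, -0.5, -0.003, -0.009, 0.017]
[23.9, -1.2, -0.8, -0.003, -0.009, 0.017]
[23.8, -1.6, -1.0, -0.003, -0.009, 0.017]
[23.8, -2.0, -1.2, -0.003, -0.009, 0.017]
[23.8, -2.4, -1.4, -0.003, -0.009, 0.017]
[23.7, -2.8, -1.6, -0.003, -0.009, 0.017]
[23.6, -3.2, -1.8, -0.003, -0.009, 0.017]
[23.6, -3.6, -2.1, -0.003, -0.009, 0.017]
[23.5, -4.0, -2.3, -0.003, -0.009, 0.017]
[23.4, -4.4, -2.5, -0.003, -0.009, 0.017]
[23.3, -4.8, -2.7, -0.003, -0.009, 0.017]
[23.2, -5.1, -2.9, -0.003, -0.009, 0.017]
```

Emit:
{"fn": "play_rows", "kwargs": {
  "targets": [24, 1.5, 1, -0.003, -0.009, 0.017, 0, 24, 1.2, 0.5, -0.003, -0.009, 0.017, 0, 24, 0.8, 0.3, -0.003, -0.009, 0.017, 0, 24, 0.4, 0, -0.003, -0.009, 0.017, 0, 24, 0, 0, -0.003, -0.009, 0.017, 0, 24, -0.4, -0.3, -0.003, -0.009, 0.017, 0, 24, -0.8, -0.5, -0.003, -0.009, 0.017, 0, 24, -1.2, -0.8, -0.003, -0.009, 0.017, 0, 24, -1.6, -1, -0.003, -0.009, 0.017, 0]
}}

```text
time: 24.1
tool_pos: [0.3403, -0.0331, 0.3078]
ee_rot: [[0.103, 0.874, 0.475], [0.995, -0.089, -0.051], [-0.002, 0.478, -0.878]]
wrist_force: [0.6, -0.2, -1.4]
width: 0.0136
```

Run:
```python
from h import *
s=r.sense();print(s["tool_pos"],s["joint_positions"],s["dq"])
Rc=toolR(np.radians(-15.5))@Ro.from_rotvec([0,0,np.pi/2]).as_matrix()
plan([.34,.18,.31],Rc,vmax=25)
```

```text
[ 0.34029494 -0.03306795  0.3078075 ] [-0.51312357 -0.43466257  2.05211211  0.21692943  1.07062661 -0.47094842] [ 1.76256521 -0.11754742  0.06112604 -0.89881634 -0.46822859  2.15647722]
n 9 dist 213.07943822302903 rot [-0.02500885 -0.08007338  0.147121  ]
[23.5, -2.0, -1.4, -0.003, -0.009, 0.016]
[23.5, -2.4, -1.7, -0.003, -0.009, 0.016]
[23.4, -2.8, -1.9, -0.003, -0.009, 0.016]
[23.4, -3.2, -2.1, -0.003, -0.009, 0.016]
[23.3, -3.5, -2.3, -0.003, -0.009, 0.016]
[23.2, -3.9, -2.5, -0.003, -0.009, 0.016]
[23.1, -4.3, -2.7, -0.003, -0.009, 0.016]
[23.0, -4.7, -3.0, -0.003, -0.009, 0.016]
[22.9, -5.0, -3.2, -0.003, -0.009, 0.016]
```

Emit:
{"fn": "play_rows", "kwargs": {
  "targets": [18, -1.5, -1, -0.002, -0.007, 0.012, 0, 18, -1.8, -1.3, -0.002, -0.007, 0.012, 0, 18, -2, -1.4, -0.002, -0.007, 0.012, 0, 18, -2.3, -1.5, -0.002, -0.007, 0.012, 0, 18, -2.5, -1.7, -0.002, -0.007, 0.012, 0, 18, -2.7, -1.8, -0.002, -0.007, 0.012, 0, 18, -3, -2, -0.002, -0.007, 0.012, 0, 18, -3.2, -2.1, -0.002, -0.007, 0.012, 0, 18, -3.4, -2.2, -0.002, -0.007, 0.012, 0, 18, -3.7, -2.3, -0.002, -0.007, 0.012, 0, 18, -3.9, -2.5, -0.002, -0.007, 0.012, 0, 18, -4, -2.6, -0.002, -0.007, 0.012, 0]
}}

```text
time: 25.1
tool_pos: [0.3378, 0.1878, 0.3087]
ee_rot: [[0.262, 0.838, 0.479], [0.965, -0.222, -0.139], [-0.01, 0.499, -0.867]]
wrist_force: [0.2, -0.0, -1.2]
width: 0.0135
```

```bash
cat > tgt.py <<'E'
from h import *
yaw=np.radians(-15.5);x,y,u,n=frame(yaw)
T0=np.array([.50077,.15371,.08331])  # start outer-knob TCP; abs h=?
# hinge at (23.6,161.5) rel T0, abs u=12 ; face h of T0 plane ~43.7
C=T0+(.0236-.012)*u-.0437*n   # centre-line point on face below T0's y
Cl=np.array([.5537,.2187,.0520])
print("centre-line z check",C, "y of lip centre rel T0",(Cl-T0)@y, "Cl rel", (Cl-T0)@u,(Cl-T0)@n)
E
python3 tgt.py
python3 - <<'E'
from h import *
s=r.sense();print(s["tool_pos"],s["joint_positions"],s["dq"])
E
```

```text
centre-line z check [0.53150586 0.14518619 0.05126469] y of lip centre rel T0 0.07677127039985052 Cl rel 0.01347561586878606 -0.04393382430599398
[0.33781813 0.18784484 0.30867028] [ 0.72838391 -0.1994619   1.93708068 -0.48078532  1.15331372  1.13273329] [ 0.7169399   0.37713469 -0.2442242  -0.27459832  0.26942067  0.92591086]
```

Run:
```python
from h import *
yaw=np.radians(-15.5);x,y,u,n=frame(yaw)
T0=np.array([.50077,.15371,.08331])
Rc=toolR(yaw)@Ro.from_rotvec([0,0,np.pi/2]).as_matrix()
plan(T0+.024*u+.0768*y+.125*n,Rc,vmax=25)
```

```text
n 8 dist 184.87562428894213 rot [-0.00112006  0.00575259  0.00979957]
[11.0, 7.0, 19.1, -0.0, 0.001, 0.001]
[11.0, 7.0, 19.1, -0.0, 0.001, 0.001]
[11.0, 7.0, 19.1, -0.0, 0.001, 0.001]
[11.0, 7.0, 19.1, -0.0, 0.001, 0.001]
[11.0, 7.0, 19.1, -0.0, 0.001, 0.001]
[10.9, 6.9, 19.1, -0.0, 0.001, 0.001]
[10.9, 6.9, 19.1, -0.0, 0.001, 0.001]
[10.9, 6.9, 19.1, -0.0, 0.001, 0.001]
```

Emit:
{"fn": "play_rows", "kwargs": {
  "targets": [8, 5, 15, 0, 0.001, 0.001, 0, 10, 7, 19, 0, 0.001, 0.001, 0, 10, 7, 19, 0, 0.001, 0.001, 0, 10, 7, 19, 0, 0.001, 0.001, 0, 10, 7, 19, 0, 0.001, 0.001, 0, 10, 7, 19, 0, 0.001, 0.001, 0, 10, 7, 19, 0, 0, 0, 0, 8, 6, 15, 0, 0, 0, 0, 0, 0, 0, 0, 0, 0, 0, 0, 0, 0, 0, 0, 0, 0, 0, 0, 0, 0, 0, 0, 0, 0, 0, 0, 0, 0, 0, 0]
}}

```text
time: 26.1
tool_pos: [0.4721, 0.2275, 0.2129]
ee_rot: [[0.266, 0.834, 0.483], [0.964, -0.23, -0.132], [0.001, 0.501, -0.865]]
wrist_force: [-0.2, 0.4, 0.1]
width: 0.0133
```

```bash
python3 st.py
python3 - <<'E'
from h import *
s=r.sense();print(s["joint_positions"],s["dq"])
im,c=shot("wrist","w19")
cv2.imwrite("pics/w19b.png",cv2.resize(im,(800,600),interpolation=cv2.INTER_CUBIC))
yaw=np.radians(-15.5);x,y,u,n=frame(yaw)
T0=np.array([.50077,.15371,.08331])
for h in (.09,.1,.11,.165): print(h,proj("wrist",s["tool_pos"]+s["ee_rot"]@[0,0,h],c)*800/512)
print("target pt",proj("wrist",T0+.0275*u+.0768*y-.033*n,c)*800/512)
plan(T0+.0265*u+.0768*y+.0913*n,toolR(yaw)@Ro.from_rotvec([0,0,np.pi/2]).as_matrix(),vmax=12)
E
```

```text
[0.47206338 0.22753778 0.21288491] 0.013320003752764119 [-0.24549618  0.360056    0.10743513] [ 0.07781894  0.34935946 -0.00347281] 26.1
u,y,n [ 23.7446136   63.47118966 135.91126102]
F u,y,n -0.2344856227472789 0.28135492586450483 0.2594357420708586
rot err [ 2.17603668e-03 -1.50330862e-04 -1.56980201e+00]
from hinge 98.02891700857572 -0.001475214187026146
guard inner,outer est (np.float64(-0.7829686340092937), np.float64(1.8582520115079975))
[ 0.57788824  0.07147506  1.94656272 -0.53238519  0.8311889   1.15285321] [-0.00259475 -0.01604809 -0.00656783 -0.00253026 -0.0030984   0.00041052]
0.09 [400.87197341 311.46764577]
0.1 [400.95110532 305.48261371]
0.11 [401.02473227 299.92690195]
0.165 [401.35225953 275.36174357]
target pt [406.57959913 255.43534643]
n 4 dist 46.911644244307574 rot [ 0.00194811 -0.00194016  0.00059056]
[3.3, 0.6, 11.2, 0.0, -0.0, 0.0]
[3.3, 0.6, 11.2, 0.0, -0.0, 0.0]
[3.3, 0.6, 11.2, 0.0, -0.0, 0.0]
[3.3, 0.6, 11.2, 0.0, -0.0, 0.0]
```

View pics/w19b.png

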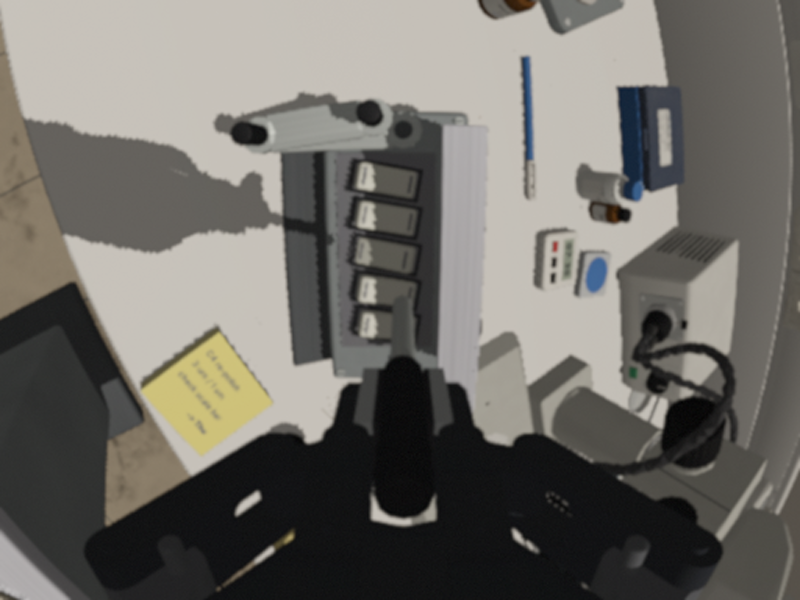

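Emit:
{"fn": "play_rows", "kwargs": {
  "targets": [3.3, 0.6, 11, 0, 0, 0, 0, 3.3, 0.6, 11, 0, 0, 0, 0, 3.3, 0.6, 11, 0, 0, 0, 0, 3.3, 0.6, 11, 0, 0, 0, 0, 0, 0, 0, 0, 0, 0, 0, 0, 0, 0, 0, 0, 0, 0, 0, 0, 0, 0, 0, 0, 0]
}}

```text
time: 26.73
tool_pos: [0.4999, 0.2334, 0.176]
ee_rot: [[0.267, 0.834, 0.483], [0.964, -0.231, -0.133], [0.0, 0.501, -0.865]]
wrist_force: [0.2, -0.3, -0.7]
width: 0.0136
```

```bash
python3 st.py
python3 - <<'E'
from h import *
s=r.sense();print(s["joint_positions"])
im,c=shot("wrist","w20")
k=512/800
crop(im,190,100,330,240,5.5,"pics/w20c.png")
yaw=np.radians(-15.5);x,y,u,n=frame(yaw)
T0=np.array([.50077,.15371,.08331])
f=lambda p:(proj("wrist",p,c)-[190,100])*5.5
for h in (.1,.11,.135): print(h,f(s["tool_pos"]+s["ee_rot"]@[0,0,h]))
print("target pt",f(T0+.0275*u+.0768*y-.033*n))
im,c=shot("side","s20"); crop(im,150,205,250,280,8,"pics/s20c.png")
E
```

```text
[0.49987188 0.23342334 0.17598667] 0.013615417571944467 [ 0.24887125 -0.26359643 -0.73865248] [0.06489291 0.27424455 0.00147847] 26.7333
u,y,n [27.14035426 76.57419297 91.34430517]
F u,y,n -0.10063060254649514 -0.18750160214141573 -0.79482330912742
rot err [ 1.70875642e-03  7.94856205e-04 -1.57068896e+00]
from hinge 84.99956945596455 -0.04166349004964243
guard inner,outer est (np.float64(-0.8878958207361594), np.float64(2.0572807526141195))
[ 0.55439712  0.14897346  1.96138419 -0.57529732  0.74248368  1.19806117]
0.1 [366.38166514 525.34365662]
0.11 [366.63912162 505.78981495]
0.135 [367.21029418 462.56485489]
target pt [367.92829881 479.21717743]
```

View pics/w20c.png

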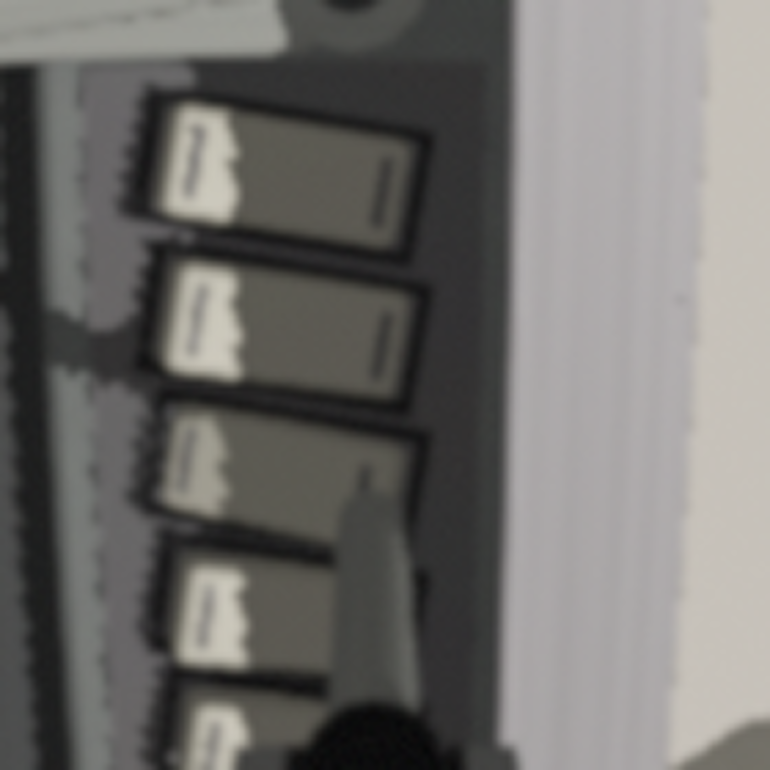

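View pics/s20c.png

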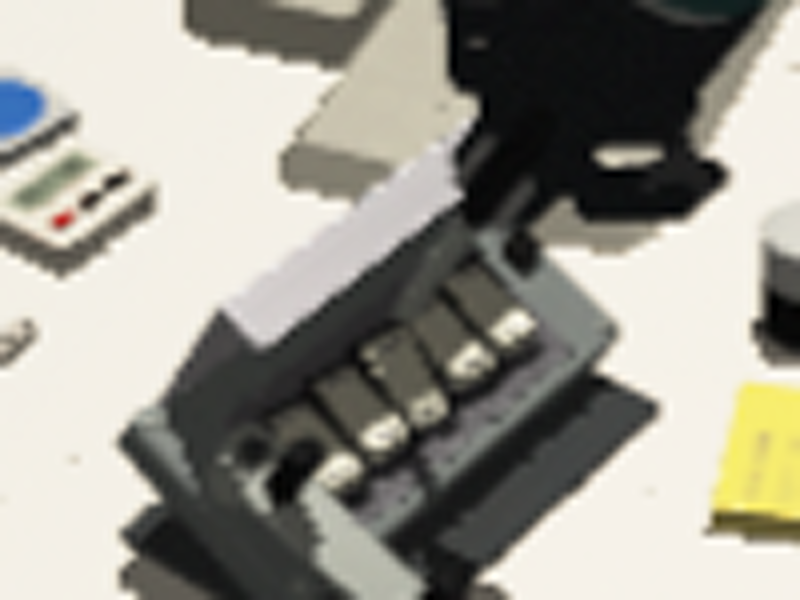

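Emit:
{"fn": "play_rows", "kwargs": {
  "targets": [-1, -0.5, 4, 0, 0, 0, 0, 0, 0, 4, 0, 0, 0, 0, 0, 0, 3, 0, 0, 0, 0, 0, 0, 3, 0, 0, 0, 0, 0, 0, 2, 0, 0, 0, 0, 0, 0, 0, 0, 0, 0, 0, 0, 0, 0, 0, 0, 0, 0]
}}

```text
time: 27.42
tool_pos: [0.5069, 0.2305, 0.1621]
ee_rot: [[0.267, 0.834, 0.484], [0.964, -0.231, -0.133], [0.001, 0.502, -0.865]]
wrist_force: [-0.8, -0.6, -0.2]
width: 0.0138
```

Emit:
{"fn": "play_rows", "kwargs": {
  "targets": [0, 0, 2, 0, 0, 0, 0, 0, 0, 2, 0, 0, 0, 0, 0, 0, 0, 0, 0, 0, 0]
}}

```text
time: 27.67
tool_pos: [0.5088, 0.23, 0.1585]
ee_rot: [[0.267, 0.834, 0.484], [0.964, -0.231, -0.133], [0.001, 0.502, -0.865]]
wrist_force: [-0.3, -0.7, -0.6]
width: 0.0136
```

```bash
python3 st.py
python3 - <<'E'
from h import *
im,c=shot("wrist","w21")
crop(im,190,100,330,240,5.5,"pics/w21c.png")
E
```

```text
[0.50877122 0.23001167 0.15851989] 0.01363008805737533 [-0.27474804 -0.67457984 -0.64477938] [ 0.0550809   0.2651283  -0.02921504] 27.6667
u,y,n [26.62329309 75.66484314 71.47393143]
F u,y,n -0.3955532073616595 -0.7234688953231364 -0.5161543437708033
rot err [ 2.27935521e-03  5.88826243e-04 -1.57062193e+00]
from hinge 85.88838370070692 -0.03520752924110524
guard inner,outer est (np.float64(-0.8774724209349967), np.float64(2.0440686486577495))
```

View pics/w21c.png

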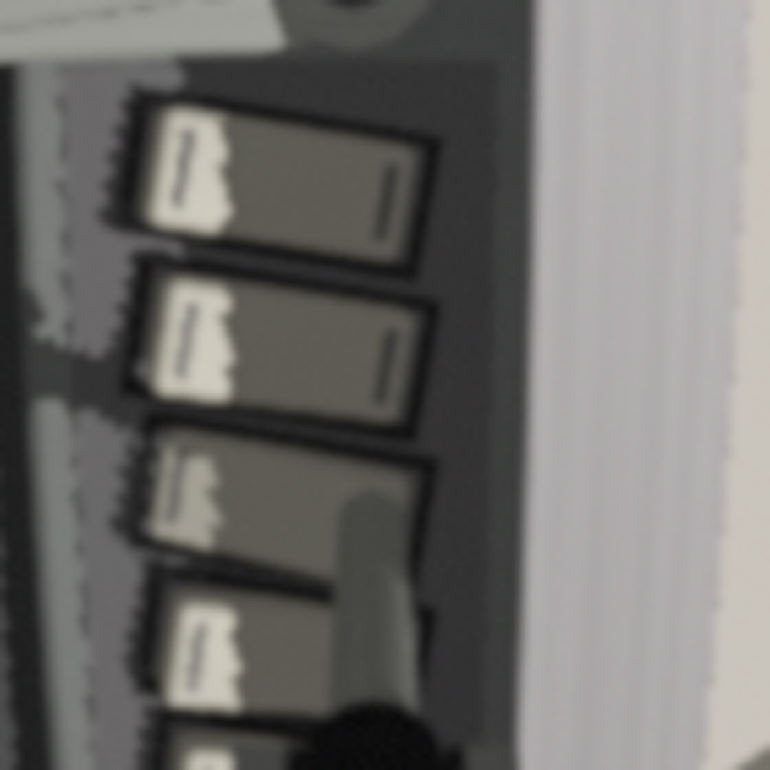

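Emit:
{"fn": "play_rows", "kwargs": {
  "targets": [-0.5, 0, 2, 0, 0, 0, 0, 0, 0, 2, 0, 0, 0, 0, 0, 0, 0, 0, 0, 0, 0, 0, 0, 0, 0, 0, 0, 0]
}}

```text
time: 28.05
tool_pos: [0.5106, 0.229, 0.1552]
ee_rot: [[0.267, 0.834, 0.484], [0.964, -0.231, -0.133], [0.001, 0.502, -0.865]]
wrist_force: [0.2, 0.3, -0.3]
width: 0.0136
```

Emit:
{"fn": "play_rows", "kwargs": {
  "targets": [0, 0, 2, 0, 0, 0, 0, 0, 0, 2, 0, 0, 0, 0, 0, 0, 0, 0, 0, 0, 0, 0, 0, 0, 0, 0, 0, 0]
}}

```text
time: 28.38
tool_pos: [0.5129, 0.2288, 0.1522]
ee_rot: [[0.266, 0.833, 0.485], [0.964, -0.231, -0.132], [0.002, 0.502, -0.865]]
wrist_force: [-0.5, 0.6, 1.2]
width: 0.0132
```

Emit:
{"fn": "play_rows", "kwargs": {
  "targets": [0, 0, 2, 0, 0, 0, 0, 0, 0, 2, 0, 0, 0, 0, 0, 0, 0, 0, 0, 0, 0, 0, 0, 0, 0, 0, 0, 0]
}}

```text
time: 28.72
tool_pos: [0.5151, 0.2282, 0.1489]
ee_rot: [[0.266, 0.833, 0.485], [0.964, -0.231, -0.132], [0.002, 0.503, -0.864]]
wrist_force: [0.4, 0.4, 3.4]
width: 0.0138
```

```bash
python3 st.py
python3 - <<'E'
from h import *
im,c=shot("wrist","w22")
crop(im,190,100,330,240,5.5,"pics/w22c.png")
E
```

```text
[0.51505518 0.22823713 0.14887557] 0.013793281759546023 [0.35540468 0.41075423 3.35290901] [-0.06429969 -0.34602596 -0.01912887] 28.7167
u,y,n [27.45596946 75.63416175 59.85689047]
F u,y,n 1.8779868286382029 0.49079305182771743 2.787349643665271
rot err [ 4.17578546e-03  7.55303433e-04 -1.57077397e+00]
from hinge 85.95237447763145 -0.04487675943577721
guard inner,outer est (np.float64(-0.8868533611841527), np.float64(2.0431156267646915))
```

View pics/w22c.png

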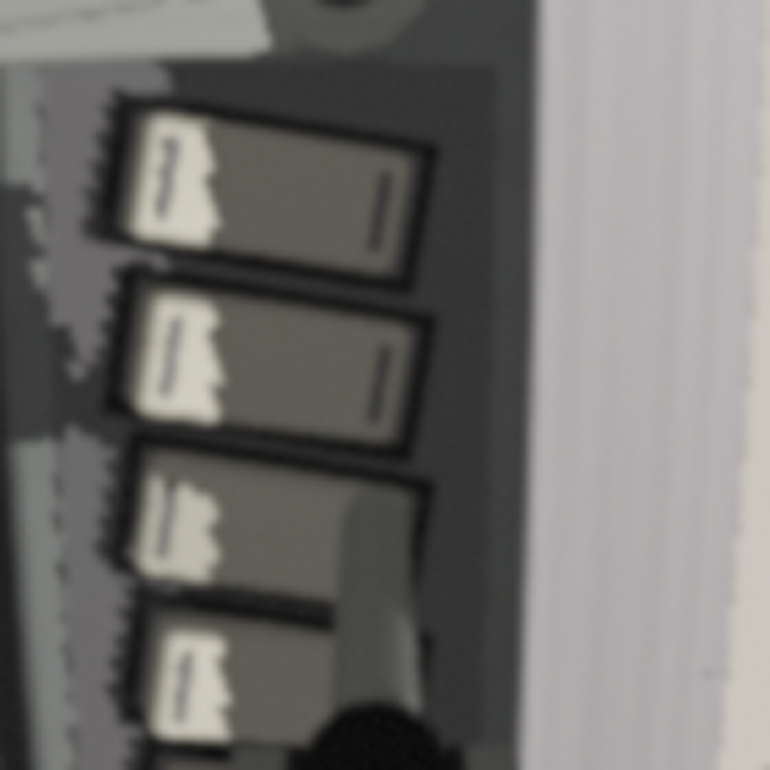

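Emit:
{"fn": "play_rows", "kwargs": {
  "targets": [0, 0, 2, 0, 0, 0, 0, 0, 0, 1, 0, 0, 0, 0, 0, 0, 0, 0, 0, 0, 0, 0, 0, 0, 0, 0, 0, 0]
}}

```text
time: 29.1
tool_pos: [0.5166, 0.2278, 0.1463]
ee_rot: [[0.266, 0.833, 0.485], [0.964, -0.231, -0.132], [0.002, 0.503, -0.864]]
wrist_force: [1.4, -0.7, 3.9]
width: 0.0136
```

Emit:
{"fn": "play_rows", "kwargs": {
  "targets": [0, 0, 2, 0, 0, 0, 0, 0, 0, 1, 0, 0, 0, 0, 0, 0, 0, 0, 0, 0, 0, 0, 0, 0, 0, 0, 0, 0]
}}

```text
time: 29.43
tool_pos: [0.5176, 0.2278, 0.1455]
ee_rot: [[0.266, 0.832, 0.486], [0.964, -0.232, -0.132], [0.003, 0.504, -0.864]]
wrist_force: [-8.9, 0.8, 17.7]
width: 0.0135
```

```bash
python3 st.py
python3 - <<'E'
from h import *
im,c=shot("wrist","w23")
crop(im,190,100,330,240,5.5,"pics/w23c.png")
E
```

```text
[0.51755855 0.2278053  0.14548654] 0.013510591422796214 [-8.8581747   0.77907756 17.66991874] [-0.39161044 -0.11463751 -0.16055095] 29.4333
u,y,n [27.95052894 75.88703474 55.65804003]
F u,y,n 1.2622545636525357 -1.6165013619854103 19.67470167276282
rot err [ 6.14131095e-03  1.00213114e-03 -1.57177593e+00]
from hinge 85.72343275467564 -0.05077256627047798
guard inner,outer est (np.float64(-0.8937789551792862), np.float64(2.0465241534214247))
```

View pics/w23c.png

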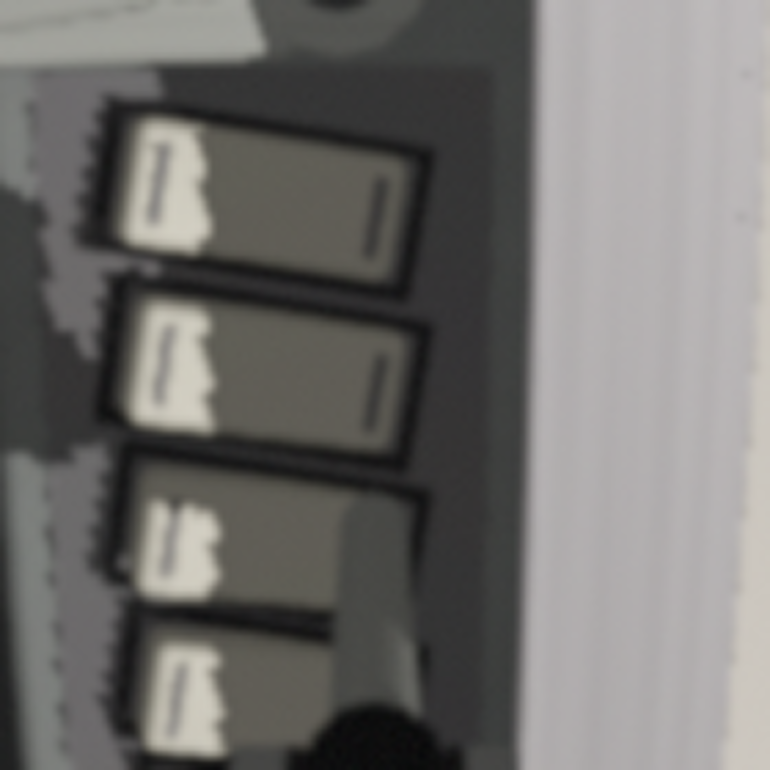

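Emit:
{"fn": "play_rows", "kwargs": {
  "targets": [0, 0, 1, 0, 0, 0, 0, 0, 0, 0, 0, 0, 0, 0, 0, 0, -3, 0, 0, 0, 0, 0, 0, -8, 0, 0, 0, 0, 0, 0, -15, 0, 0, 0, 0, 0, 0, -25, 0, 0, 0, 0, 0, 0, -30, 0, 0, 0, 0, 0, 0, -30, 0, 0, 0, 0, 0, 0, 0, 0, 0, 0, 0, 0, 0, 0, 0, 0, 0, 0, 0, 0, 0, 0, 0, 0, 0]
}}

```text
time: 30.4
tool_pos: [0.4629, 0.2414, 0.2368]
ee_rot: [[0.267, 0.835, 0.481], [0.964, -0.231, -0.134], [-0.001, 0.5, -0.866]]
wrist_force: [-0.5, 0.0, -1.3]
width: 0.0133
```

```bash
python3 st.py
python3 - <<'E'
from h import *
s=r.sense();print(s["joint_positions"])
im,c=shot("wrist","w24")
crop(im,190,60,330,200,5.5,"pics/w24c.png")
crop(im,190,180,330,350,4,"pics/w24d.png")
for h in (.1,.105,.11,-.05,-.055,-.06): print(h,(proj("wrist",s["tool_pos"]+s["ee_rot"]@[0,0,h],c)-[190,180])*4)
im,c=shot("side","s24"); crop(im,150,205,250,280,8,"pics/s24c.png")
E
```

```text
[0.46294839 0.2414021  0.23679209] 0.013310472314295869 [-0.51372616  0.003829   -1.26238788] [ 0.07896981  0.29712281 -0.02584292] 30.4
u,y,n [ 24.88278992  74.3953915  162.85976397]
F u,y,n -1.0607992037813987 -0.13359759929426748 -0.8452272562417291
rot err [-6.12279221e-04 -2.01098887e-04 -1.57008307e+00]
from hinge 87.1140538104419 -0.01472593947731884
guard inner,outer est (np.float64(-0.8514076724352023), np.float64(2.025771419577678))
[ 0.61924808  0.05449461  1.89827383 -0.51461698  0.90896246  1.1525553 ]
0.1 [266.43028716  62.11995823]
0.105 [266.52624909  54.87731075]
0.11 [266.6188661   47.89495054]
-0.05 [260.39129918 536.10209028]
-0.055 [259.98788186 569.19202049]
-0.06 [259.56146054 604.39122127]
```

View pics/w24c.png

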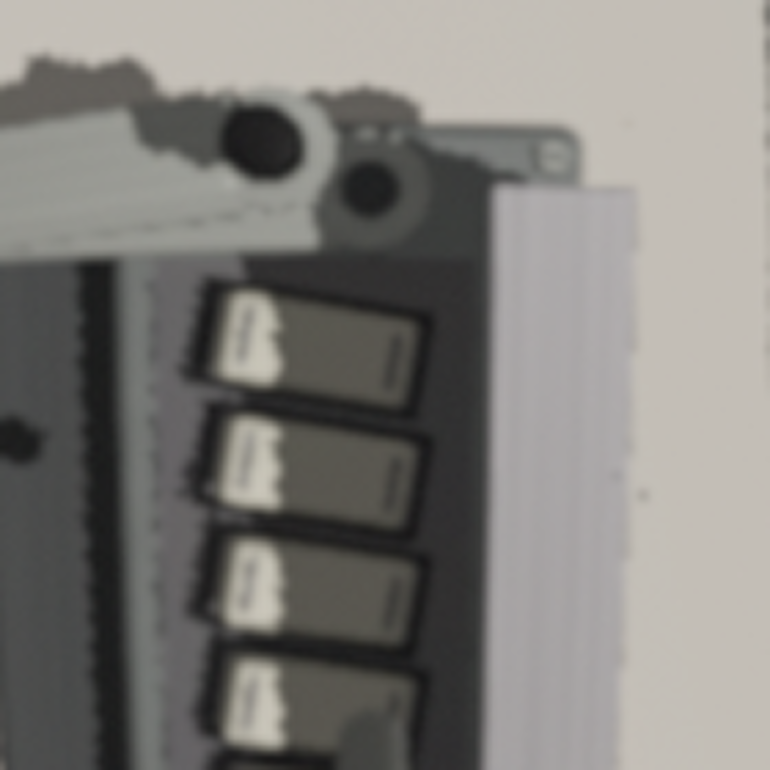

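View pics/w24d.png

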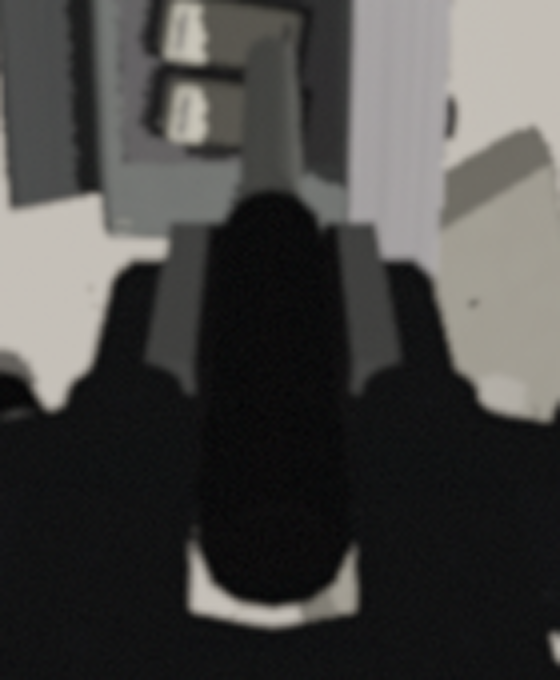

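View pics/s24c.png

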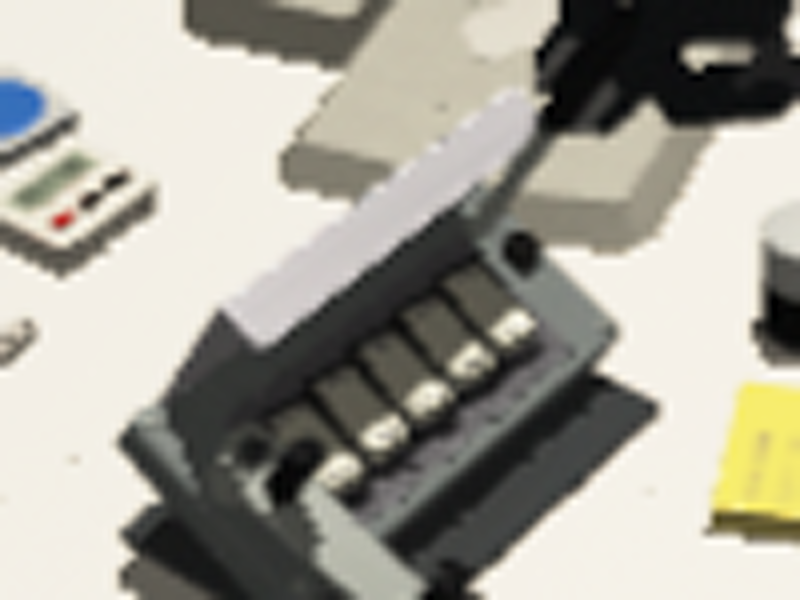

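Run:
```python
from h import *
s=r.sense()
plan([.34,.19,.31],np.array(s["ee_rot"]),vmax=28)
```

```text
n 6 dist 152.48275511906482 rot [0. 0. 0.]
[-13.7, -9.1, -19.4, 0.0, 0.0, 0.0]
[-13.7, -9.1, -19.4, 0.0, 0.0, 0.0]
[-13.7, -9.1, -19.4, 0.0, 0.0, 0.0]
[-13.7, -9.1, -19.4, 0.0, 0.0, 0.0]
[-13.7, -9.1, -19.4, 0.0, 0.0, 0.0]
[-13.7, -9.1, -19.4, 0.0, 0.0, 0.0]
```

Emit:
{"fn": "play_rows", "kwargs": {
  "targets": [-10, -6, -15, 0, 0, 0, 0, -14, -9, -20, 0, 0, 0, 0, -14, -9, -20, 0, 0, 0, 0, -14, -9, -20, 0, 0, 0, 0, -14, -9, -20, 0, 0, 0, 0, -14, -9, -18, 0, 0, 0, 0, -3, -2, -4, 0, 0, 0, 0]
}}

```text
time: 31.08
tool_pos: [0.3392, 0.1881, 0.3129]
ee_rot: [[0.267, 0.834, 0.483], [0.964, -0.231, -0.134], [0.0, 0.501, -0.865]]
wrist_force: [0.3, 0.3, -0.7]
width: 0.0136
```

Run:
```python
from h import *
s=r.sense();print(s["tool_pos"],s["joint_positions"])
g=json.load(open("grasp.json"))
plan([.34,-.25,.31],np.array(g["R"]),vmax=20)
```

```text
[0.33917117 0.18813312 0.31294236] [ 0.72388086 -0.20382714  1.93055667 -0.47704114  1.15461518  1.13272722]
n 22 dist 438.14378176308855 rot [ 0.04842562  0.15851165 -0.30322362]
[-19.2, 4.6, 2.8, 0.002, 0.007, -0.014]
[-19.3, 4.3, 2.6, 0.002, 0.007, -0.014]
[-19.3, 4.1, 2.5, 0.002, 0.007, -0.014]
[-19.4, 3.8, 2.4, 0.002, 0.007, -0.014]
[-19.5, 3.5, 2.2, 0.002, 0.007, -0.014]
[-19.5, 3.3, 2.1, 0.002, 0.007, -0.014]
[-19.6, 3.0, 1.9, 0.002, 0.007, -0.014]
[-19.6, 2.7, 1.8, 0.002, 0.007, -0.014]
[-19.7, 2.5, 1.6, 0.002, 0.007, -0.014]
[-19.7, 2.2, 1.5, 0.002, 0.007, -0.014]
[-19.8, 1.9, 1.3, 0.002, 0.007, -0.014]
[-19.8, 1.7, 1.2, 0.002, 0.007, -0.014]
[-19.8, 1.4, 1.0, 0.002, 0.007, -0.014]
[-19.9, 1.1, 0.9, 0.002, 0.007, -0.014]
[-19.9, 0.8, 0.7, 0.002, 0.007, -0.014]
[-19.9, 0.6, 0.6, 0.002, 0.007, -0.014]
[-19.9, 0.3, 0.4, 0.002, 0.007, -0.014]
[-19.9, 0.0, 0.3, 0.002, 0.007, -0.014]
[-19.9, -0.2, 0.2, 0.002, 0.007, -0.014]
[-19.9, -0.5, 0.0, 0.002, 0.007, -0.014]
[-19.9, -0.8, -0.1, 0.002, 0.007, -0.014]
[-19.9, -1.1, -0.3, 0.002, 0.007, -0.014]
```

Emit:
{"fn": "play_rows", "kwargs": {
  "targets": [-19, 4.6, 2.8, 0.002, 0.007, -0.014, 0, -19, 4.3, 2.6, 0.002, 0.007, -0.014, 0, -19, 4.1, 2.5, 0.002, 0.007, -0.014, 0, -19, 3.8, 2.4, 0.002, 0.007, -0.014, 0, -19.5, 3.5, 2.2, 0.002, 0.007, -0.014, 0, -19.5, 3.3, 2.1, 0.002, 0.007, -0.014, 0, -19.5, 3, 1.9, 0.002, 0.007, -0.014, 0, -19.5, 2.7, 1.8, 0.002, 0.007, -0.014, 0, -19.5, 2.5, 1.6, 0.002, 0.007, -0.014, 0, -19.5, 2.2, 1.5, 0.002, 0.007, -0.014, 0, -20, 1.9, 1.3, 0.002, 0.007, -0.014, 0, -20, 1.7, 1.2, 0.002, 0.007, -0.014, 0]
}}

```text
time: 32.08
tool_pos: [0.342, -0.0495, 0.3104]
ee_rot: [[0.083, 0.875, 0.477], [0.997, -0.069, -0.047], [-0.008, 0.479, -0.878]]
wrist_force: [-0.3, 0.2, -1.3]
width: 0.0131
```

Emit:
{"fn": "play_rows", "kwargs": {
  "targets": [-20, 1.4, 1, 0.002, 0.007, -0.014, 0, -20, 1.1, 0.9, 0.002, 0.007, -0.014, 0, -20, 0.8, 0.7, 0.002, 0.007, -0.014, 0, -20, 0.6, 0.6, 0.002, 0.007, -0.014, 0, -20, 0.3, 0.4, 0.002, 0.007, -0.014, 0, -20, 0, 0.3, 0.002, 0.007, -0.014, 0, -20, -0.2, 0.2, 0.002, 0.007, -0.014, 0, -20, -0.5, 0, 0.002, 0.007, -0.014, 0, -20, -0.8, 0, 0.002, 0.007, -0.014, 0, -20, -1, 0, 0.002, 0.007, -0.014, 0, 0, 0, 0, 0, 0, 0, 0, 0, 0, 0, 0, 0, 0, 0]
}}

```text
time: 33.08
tool_pos: [0.343, -0.2497, 0.3091]
ee_rot: [[-0.072, 0.886, 0.459], [0.997, 0.068, 0.025], [-0.009, 0.459, -0.888]]
wrist_force: [-0.1, -0.3, -0.9]
width: 0.0135
```

Run:
```python
from h import *
s=r.sense();print(s["tool_pos"],s["joint_positions"],s["dq"])
g=json.load(open("grasp.json"));R=np.array(g["R"]);p=np.array(g["p"])
plan(p-R[:,2]*.135,R,vmax=28)
```

```text
[ 0.34298033 -0.24968562  0.30909604] [-1.19800416 -0.16173356  1.88938653  0.47205034  1.28634126 -1.37717691] [ 0.02340596 -0.03672622  0.02445288  0.00447474  0.02143195  0.00265313]
n 5 dist 127.47516636152854 rot [0.00248767 0.00230112 0.00141474]
[-6.3, 9.5, 22.8, 0.0, 0.0, 0.0]
[-6.3, 9.5, 22.8, 0.0, 0.0, 0.0]
[-6.3, 9.5, 22.8, 0.0, 0.0, 0.0]
[-6.3, 9.5, 22.8, 0.0, 0.0, 0.0]
[-6.3, 9.5, 22.8, 0.0, 0.0, 0.0]
```

Emit:
{"fn": "play_rows", "kwargs": {
  "targets": [-4, 6, 14, 0, 0, 0, 0, -6.3, 9.5, 23, 0, 0, 0, 0, -6.3, 9.5, 23, 0, 0, 0, 0, -6.3, 9.5, 23, 0, 0, 0, 0, -6.3, 9.5, 23, 0, 0, 0, 0, -2.6, 3.5, 8, 0, 0, 0, 0, 0, 0, 0, 0, 0, 0, 0, 0, 0, 0, 0, 0, 0, 0, 0, 0, 0, 0, 0, 0, 0]
}}

```text
time: 33.83
tool_pos: [0.4399, -0.2736, 0.2326]
ee_rot: [[-0.074, 0.884, 0.461], [0.997, 0.072, 0.023], [-0.013, 0.461, -0.887]]
wrist_force: [1.0, 0.3, 0.2]
width: 0.0137
```

```bash
cat > ret.py <<'E'
from h import *
s=r.sense();print(s["tool_pos"],s["wrist_force"],s["time"])
g=json.load(open("grasp.json"));R=np.array(g["R"]);p=np.array(g["p"])
e=s["tool_pos"]-p
print("offset in grasp tool frame mm",R.T@e*1e3,"rot to go",Ro.from_matrix(s["ee_rot"].T@R).as_rotvec())
E
python3 ret.py
python3 - <<'E'
from h import *
im,c=shot("wrist","w25")
cv2.imwrite("pics/w25b.png",cv2.resize(im,(800,600),interpolation=cv2.INTER_CUBIC))
E
```

```text
[ 0.43988744 -0.27356646  0.23258818] [1.02142013 0.26595946 0.20071852] 33.8333
offset in grasp tool frame mm [   1.3538126     1.69512585 -137.28765862] rot to go [0.00455714 0.00474802 0.0057826 ]
```

View pics/w25b.png

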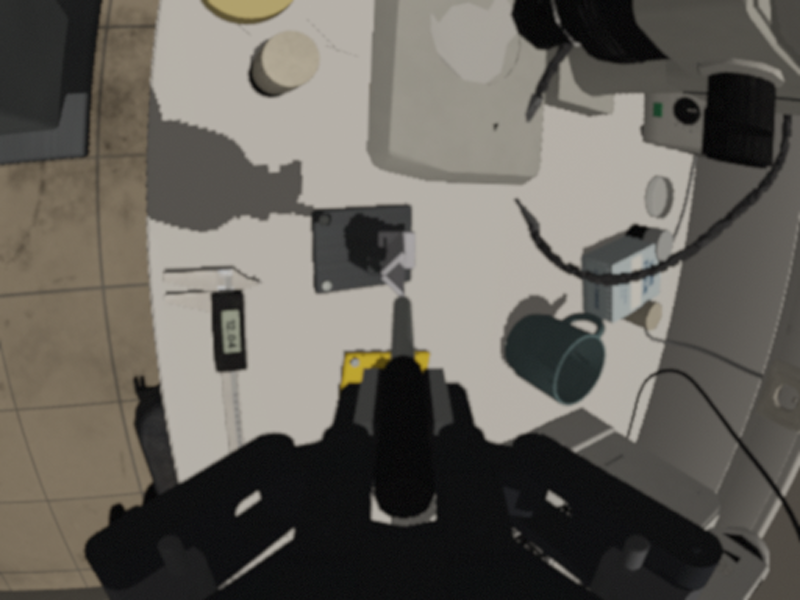

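Emit:
{"fn": "play_rows", "kwargs": {
  "targets": [-1.4, -0.6, 0, 0.0046, 0.0047, 0.006, 0, 0, 0, 10, 0, 0, 0, 0, 0, 0, 15, 0, 0, 0, 0, 0, 0, 15, 0, 0, 0, 0, 0, 0, 0, 0, 0, 0, 0, 0, 0, 0, 0, 0, 0, 0, 0, 0, 0, 0, 0, 0, 0]
}}

```text
time: 34.47
tool_pos: [0.4582, -0.2747, 0.1972]
ee_rot: [[-0.071, 0.887, 0.457], [0.997, 0.066, 0.026], [-0.007, 0.458, -0.889]]
wrist_force: [-0.5, -0.7, -1.1]
width: 0.0139
```

```bash
python3 ret.py
```

```text
[ 0.45816147 -0.27468469  0.19718081] [-0.51359497 -0.66079066 -1.05615303] 34.4667
offset in grasp tool frame mm [ -0.85317039   1.6403735  -97.48818033] rot to go [ 0.00065782  0.00092957 -0.00043954]
```

Emit:
{"fn": "play_rows", "kwargs": {
  "targets": [0.7, -0.6, 8, 0, 0, 0, 0, 0, 0, 14, 0, 0, 0, 0, 0, 0, 14, 0, 0, 0, 0, 0, 0, 14, 0, 0, 0, 0, 0, 0, 10, 0, 0, 0, 0, 0, 0, 0, 0, 0, 0, 0, 0, 0, 0, 0, 0, 0, 0]
}}

```text
time: 35.05
tool_pos: [0.485, -0.2717, 0.1423]
ee_rot: [[-0.071, 0.887, 0.456], [0.997, 0.066, 0.028], [-0.005, 0.457, -0.89]]
wrist_force: [0.5, -0.2, -0.4]
width: 0.0137
```

```bash
python3 ret.py
python3 - <<'E'
from h import *
im,c=shot("wrist","w26")
crop(im,150,100,350,260,4,"pics/w26c.png")
E
```

```text
[ 0.48504524 -0.27171783  0.14232978] [ 0.50691442 -0.18525358 -0.36874215] 35.05
offset in grasp tool frame mm [  0.51672447   0.60272457 -36.35535936] rot to go [-0.00042405 -0.00094592 -0.00061489]
```

View pics/w26c.png

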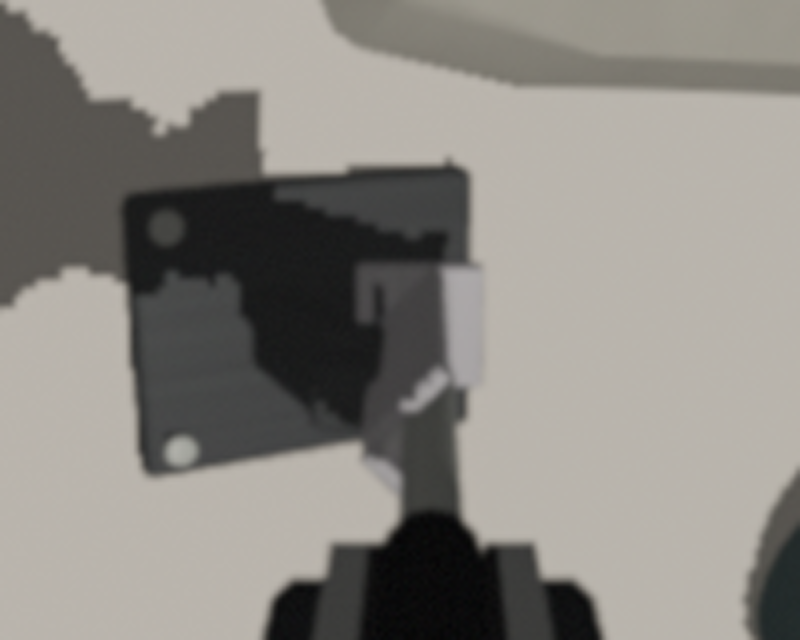

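Rod is in the channel, centred, no contact force. Slide down to the stop.

Emit:
{"fn": "play_rows", "kwargs": {
  "targets": [-0.3, 0, 9, 0, 0, 0, 0, 0, 0, 9, 0, 0, 0, 0, 0, 0, 8, 0, 0, 0, 0, 0, 0, 4, 0, 0, 0, 0, 0, 0, 2, 0, 0, 0, 0, 0, 0, 0, 0, 0, 0, 0, 0, 0, 0, 0, 0, 0, 0]
}}

```text
time: 35.68
tool_pos: [0.4997, -0.2712, 0.1139]
ee_rot: [[-0.071, 0.887, 0.456], [0.997, 0.066, 0.028], [-0.005, 0.457, -0.889]]
wrist_force: [-0.9, 0.6, -1.1]
width: 0.0132
```

```bash
python3 ret.py
```

```text
[ 0.49972199 -0.2712072   0.11389738] [-0.85603243  0.55945471 -1.11320425] 35.6833
offset in grasp tool frame mm [ 0.14926273  0.65432747 -4.3564259 ] rot to go [-0.00026165 -0.00063642 -0.00054334]
```

Emit:
{"fn": "play_rows", "kwargs": {
  "targets": [0, 0, 2, 0, 0, 0, 0, 0, 0, 1.5, 0, 0, 0, 0, 0, 0, 0, 0, 0, 0, 0, 0, 0, 0, 0, 0, 0, 0]
}}

```text
time: 36.02
tool_pos: [0.5013, -0.2712, 0.111]
ee_rot: [[-0.071, 0.887, 0.456], [0.997, 0.066, 0.028], [-0.006, 0.457, -0.889]]
wrist_force: [-0.3, 0.5, -0.4]
width: 0.0132
```

```bash
python3 ret.py
```

```text
[ 0.50125489 -0.27117893  0.11102737] [-0.32039596  0.51808038 -0.40000544] 36.0167
offset in grasp tool frame mm [ 0.08529008  0.70359274 -1.10357799] rot to go [-4.45459752e-06 -2.30672501e-04 -5.15816223e-04]
```

Emit:
{"fn": "play_rows", "kwargs": {
  "targets": [0, -0.4, 1, 0, 0, 0, 0, 0, 0, 1, 0, 0, 0, 0, 0, 0, 0, 0, 0, 0, 0, 0, 0, 0, 0, 0, 0, 0]
}}

```text
time: 36.35
tool_pos: [0.5019, -0.2715, 0.11]
ee_rot: [[-0.071, 0.886, 0.457], [0.997, 0.066, 0.027], [-0.007, 0.458, -0.889]]
wrist_force: [-4.8, -0.8, 7.6]
width: 0.0134
```

```bash
python3 ret.py
```

```text
[ 0.50187169 -0.27147837  0.10999899] [-4.81533586 -0.79230373  7.63273845] 36.35
offset in grasp tool frame mm [-0.2512338   0.76063317  0.08435317] rot to go [0.00085852 0.00069779 0.00020928]
```

Emit:
{"fn": "play_rows", "kwargs": {
  "targets": [0, 0, -0.5, 0, 0, 0, 0, 0, 0, 0, 0, 0, 0, 0.25, 0, 0, 0, 0, 0, 0, 0.4, 0, 0, 0, 0, 0, 0, 0.6, 0, 0, 0, 0, 0, 0, 0.6, 0, 0, 0, 0, 0, 0, 0.6]
}}

```text
time: 36.85
tool_pos: [0.5016, -0.2711, 0.1093]
ee_rot: [[-0.071, 0.887, 0.456], [0.997, 0.066, 0.028], [-0.005, 0.457, -0.889]]
wrist_force: [-0.1, 0.6, 0.1]
width: 0.0512
```

```bash
python3 ret.py
python3 - <<'E'
from h import *
im,c=shot("wrist","w27")
cv2.imwrite("pics/w27b.png",cv2.resize(im,(800,600),interpolation=cv2.INTER_CUBIC))
E
```

```text
[ 0.50160239 -0.27110371  0.10925656] [-0.05947003  0.59547174  0.11560674] 36.85
offset in grasp tool frame mm [0.14615769 0.20717042 0.63194399] rot to go [-0.0002519  -0.00054428 -0.00058724]
```

View pics/w27b.png

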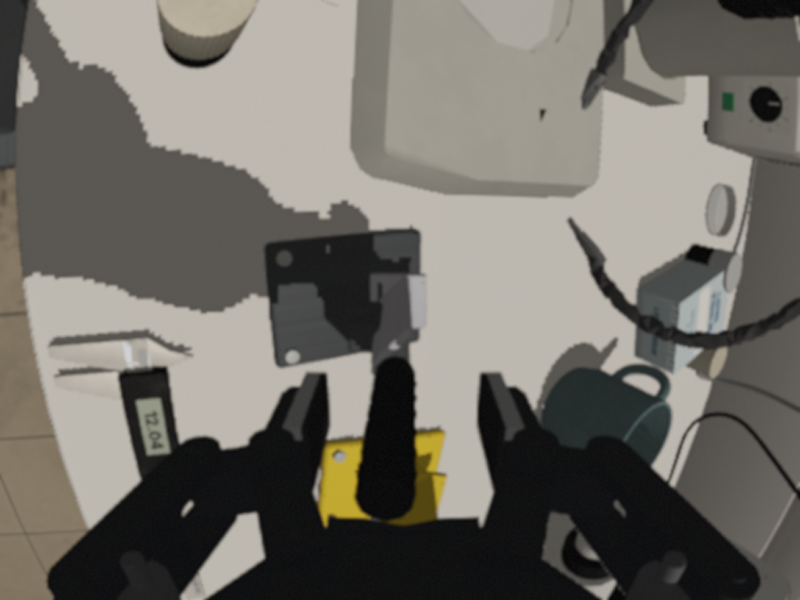

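Emit:
{"fn": "play_rows", "kwargs": {
  "targets": [0, -2, -10, 0, 0, 0, 0.6, 0, 0, -20, 0, 0, 0, 0.6, 0, 0, -25, 0, 0, 0, 0.6, 0, 0, -25, 0, 0, 0, 0.6, 0, 0, -30, 0, 0, 0, 0.6, 0, 0, -30, 0, 0, 0, 0.6, 0, 0, -30, 0, 0, 0, 0.6, 0, 0, 0, 0, 0, 0, 0.6, 0, 0, 0, 0, 0, 0, 0.6, 0, 0, 0, 0, 0, 0, 0.6]
}}

```text
time: 37.73
tool_pos: [0.4217, -0.2756, 0.2595]
ee_rot: [[-0.071, 0.887, 0.456], [0.997, 0.065, 0.028], [-0.005, 0.457, -0.89]]
wrist_force: [-0.5, 0.6, -0.1]
width: 0.0511
```

```bash
python3 ret.py
python3 - <<'E'
from h import *
s=r.sense();print(s["dq"])
im,c=shot("wrist","w28")
crop(im,130,100,330,250,4,"pics/w28c.png")
g=json.load(open("grasp.json"));R=np.array(g["R"]);p=np.array(g["p"])
f=lambda q:(proj("wrist",q,c)-[130,100])*4
print("expected end",f(p-R[:,2]*.054),"handle base",f(p+R[:,2]*.018),"tip",f(p+R[:,2]*.1))
im,c=shot("top","t28");crop(im,100,150,320,230,3.6,"pics/t28c.png")
im,c=shot("side","s28");crop(im,150,120,300,280,4,"pics/s28c.png")
E
```

```text
[ 0.42167714 -0.2756365   0.25951373] [-0.54991522  0.60906056 -0.05999554] 37.7333
offset in grasp tool frame mm [   0.42720297   -2.28258992 -169.60180985] rot to go [-0.00053937 -0.00028043 -0.00093258]
[ 1.04556553e-02  2.47634126e-02  1.84894446e-02  2.01226296e-03
 -6.95122610e-04  8.27431018e-05]
expected end [515.24780723 360.42097122] handle base [514.68498879 284.95047231] tip [514.2653605  229.67199922]
```

View pics/w28c.png

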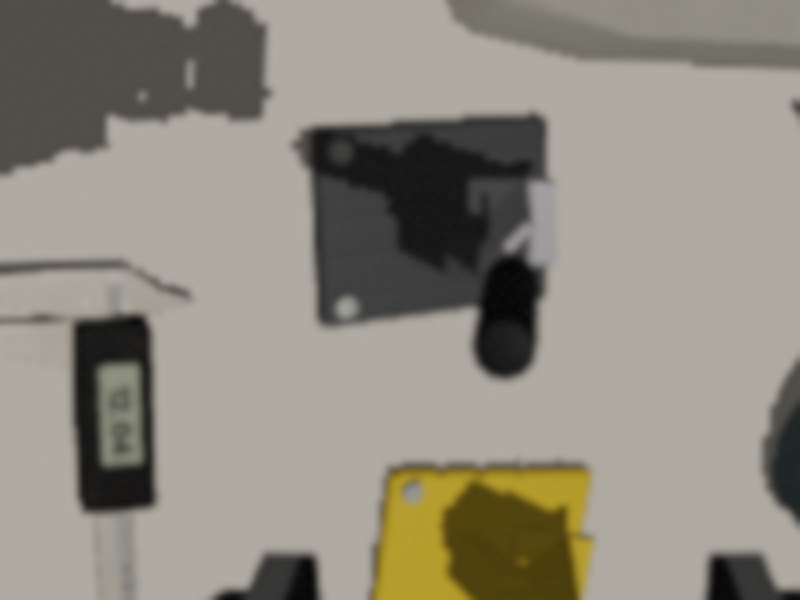

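View pics/t28c.png

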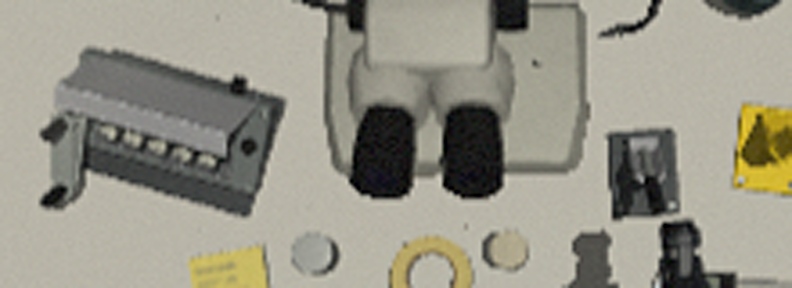

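View pics/s28c.png

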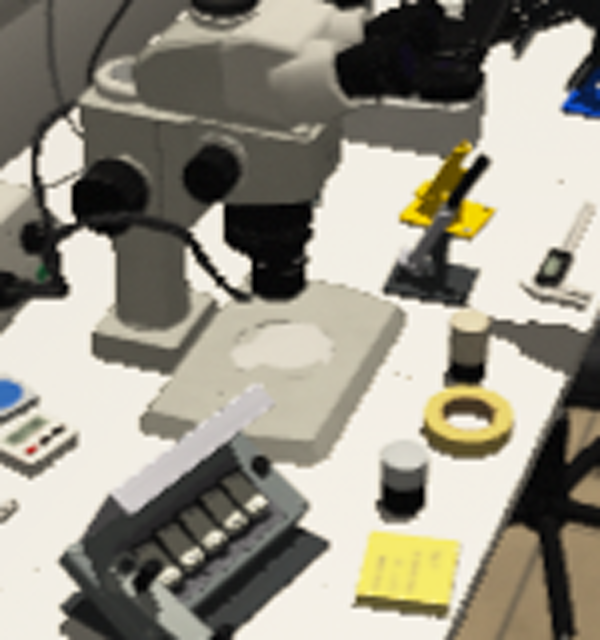

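Run:
```python
from h import *
im,c=load("w28"); print(onplane("wrist",(130+(505-1.5)/4,100+(345-1.5)/4),.158,c))
im,c=load("w14"); print(onplane("wrist",(400*.64,302*.64),.158,c))
s=r.sense();print(s["dq"].max(),s["wrist_force"],s["time"])
r.sign_off()
```

```text
[ 0.47306393 -0.26848977  0.158     ]
[ 0.475284   -0.26945857  0.158     ]
0.006528353013869285 [-1.14284929 -0.3835517  -0.11492481] 37.8833
the job is handed in; nothing more can be done
```

I finished the whole task and handed it in at 37.9 s of the 72 s allowed. No verdict was reported, so what follows rests on my own checks.

- **Guard:** I folded the outer leaf back onto the inner one, then swung both toward the robot. My position estimates put the fold at about 3.0 rad and the inner leaf at about 1.5 rad. The last top and side pictures show the guard still folded open.
- **False start on the fold:** My first try gripped the outer knob without turning the wrist. That dragged the inner leaf out to about 0.57 rad, which is close to the 0.6 rad limit. I swung it back to about 0.1 rad and then folded the leaf while turning the wrist with it.
- **Rocker:** The odd one was the middle of the five. I pressed its upper end with the rod tip until the force jumped to about 20 N at the stop. Close wrist and side pictures afterwards show all five matching.
- **Rod:** I lowered it back onto the foot stop, feeling about 9 N of contact, and let go. Its handle end is within about 2.5 mm of where it was before I picked it up. I judged the tip's position by eye only, from the picture.
- **Cases:** Both are in their starting places in the last top picture.
- **Arm:** It was clear of everything and nearly still at hand-in.

**Disagreement between cameras:** the wrist and top cameras differed by about 5 mm sideways. I trusted the wrist camera, and the grasps bore that out.

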